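# Set up a roller hub and its new bearing on the anvil for driving in

### The job

Get the roller hub ready for its new bearing to be driven in on the anvil. Build the stack from the bottom up: stand the support ring on the middle of the anvil's flat face, over the waist; set the hub on it with its snout down inside the ring; lay the small bearing flat in the recess in the top of the hub; and last stand the driver upright and centred on the bearing. Set each part down gently without dropping it, let go of everything, and leave the large bearing and the tin alone.

Things in the scene. Friction and masses are not known exactly. Their poses are not given: they have to be found in the camera images.
- anvil_face (a point): Target: middle of the flat face of a fixed bench anvil (dark steel, bright face), over its waist. The point lies on the face, 118 mm above the bench; x across, y along to the horn, z up. The face is 80 mm wide; it runs from the heel end 125 mm behind the point (holes 85 to 105 mm behind) to a step 75 mm ahead; horn tip 216 mm ahead, 108 mm high. Foot 116 x 196 mm.
- ring_mid (a point): Support ring: a plain piece of thick dark steel tube standing on end, outside diameter 62 mm, bore 46 mm right through, 30 mm high, about 0.3 kg. The point is its centre, 15 mm above its underside; z is its axis.
- hub_mid (a point): Roller hub, aluminium, 58 high, 0.36 kg, recess up (mm). From below: snout 34 mm dia x 14; flange 84 dia x 9; barrel 64 dia x 35 (grip here). Top recess: 50 dia x 7 deep, mouth chamfered to 56; the bearing lies on its floor, 51 above the underside. The point is the centre, 29 above the underside, z its axis. With the flange on the ring and the snout inside (6 play), it is 30 above the ring's point.
- bearing_mid (a point): Small new ball bearing, steel with black seals, lying flat: outside diameter 42 mm, bore 20 mm, 16 mm thick, 0.09 kg. The point is its centre, 8 mm above its underside; z its axis. In the hub's recess its point is 30 mm above the hub's and it stands 9 mm proud of the hub; fingers do not fit beside it in the recess, so hold it by its upper half.
- driver_mid (a point): Bearing driver, turned steel, standing on its disc, 96 mm high, about 0.3 kg: disc 40 mm dia x 9 mm; ribbed handle 22 mm dia from 12 to 82 mm above the underside; striking head 28 mm dia on top. The point is on its axis, 48 mm above the underside; z is its axis. Standing on the bearing, its point is 56 mm above the bearing's.
- bigbearing_mid (a point): Bystander, leave alone: a larger ball bearing, outside diameter 62 mm, 17 mm thick, lying flat; it does not fit the hub. The point is its centre.
- tin_mid (a point): Bystander, leave alone: a closed green tin, 60 mm in diameter, 70 mm high. The point is its centre, 35 mm up.

How it is judged (in metres and radians):
On the way, in this order (a step that is already met when the one before it is completed fails the run):
1. the support ring stands on the middle of the anvil's face, released (x of ring_mid in the frame of anvil_face between -0.013 and 0.013 m and y of ring_mid in the frame of anvil_face between -0.03 and 0.03 m and z of ring_mid in the frame of anvil_face between 0.012 and 0.018 m and angle between ring_mid's own z axis and vertical below 0.06 rad and contact force between the fingers and ring below 0.05 N and linear speed of ring below 0.02 m/s), for 0.2 s.
2. the hub sits on the support ring with its snout inside it, released (all of step 1 and horizontal distance between hub_mid and ring_mid below 0.009 m and z of hub_mid in the frame of ring_mid between 0.027 and 0.0325 m and angle between hub_mid's own z axis and vertical below 0.06 rad and contact force between the fingers and hub below 0.05 N and linear speed of hub below 0.02 m/s), for 0.2 s.
3. the small bearing lies flat in the hub's recess, released (all of step 2 and horizontal distance between bearing_mid and hub_mid below 0.006 m and z of bearing_mid in the frame of hub_mid between 0.0275 and 0.0325 m and angle between bearing_mid's own z axis and vertical below 0.06 rad and contact force between the fingers and bearing below 0.05 N and linear speed of bearing below 0.02 m/s), for 0.2 s.
At the end, for the whole second after the job is handed in: Ring on the anvil face within 13 mm across and 30 mm along of its middle; hub flange on the ring, axes within 9 mm; small bearing on the floor of the hub's recess, axes within 6 mm; driver on the bearing, axes within 8 mm; all within 0.06 rad of upright, released and at rest (all of step 3 and horizontal distance between driver_mid and bearing_mid below 0.008 m and z of driver_mid in the frame of bearing_mid between 0.0535 and 0.0585 m and angle between driver_mid's own z axis and vertical below 0.06 rad and contact force between the fingers and driver below 0.05 N and linear speed of driver below 0.02 m/s); the robot touches nothing.
It fails at once if a part of the stack is dropped, thrown or knocked over (it moves faster than 0.6 m/s with no finger on it) ((linear speed of ring above 0.6 m/s and contact force between the fingers and ring below 0.01 N) or (linear speed of hub above 0.6 m/s and contact force between the fingers and hub below 0.01 N) or (linear speed of bearing above 0.6 m/s and contact force between the fingers and bearing below 0.01 N) or (linear speed of driver above 0.6 m/s and contact force between the fingers and driver below 0.01 N)).
It fails at once if the large bearing is moved by more than 30 mm (distance of bigbearing_mid from where it was at the start of the episode above 0.03 m).
It fails at once if the tin is moved by more than 30 mm (distance of tin_mid from where it was at the start of the episode above 0.03 m).
It also fails if it takes over 120 s, if anything falls off the work surface, if the arm or the gripper's body presses on something with over 40 N, if the wrist force passes 120 N, or if a joint passes its speed limit or range.

### The arm

A 7-joint arm with a two-finger parallel gripper is mounted at the origin on the work surface. World frame = base frame: x ahead of the robot, y to its left, z up, the work surface at z = 0. Lengths are in mm, angles in rad, forces in N, time in s.
With the tool pointing down it reaches from about 350 to 900 mm from the base axis. Payload 7.2 kg.
Tool frame: the origin (TCP) lies at the very end of the fingers, on their centre line; the grasp point (between the pads) lies 19 mm behind it; z points along the fingers, y is the direction in which the jaws open and shut (so a half turn about z gives the same grasp; the last joint's range is limited). The gripper opens to 85 mm and grips with 20 to 120 N. Pads are 22 mm wide; open, the fingers measure 114 mm over their backs; the gripper's body (76 mm by 85 mm) begins 54 mm behind the grasp point. The pads swing forward as they close: fully open they stand 13 mm farther back than shut.
Start: joints at [1.085, 0.411, -0.013, 1.596, 0.006, 1.134, -0.082], TCP at [253.583, -571.248, 231.297] pointing down, gripper open.
Joint ranges: [-2.95, 2.95], [-0.29, 1.99], [-1.47, 1.44], [0.14, 2.54], [-1.03, 4.17], [0.13, 1.85], [-2.86, 2.86]. Speed limits (rad/s): [2.39, 2.39, 3.01, 3.01, 3.14, 3.14, 3.14].

### API

Orientations are given as [roll, pitch, yaw] about the fixed x, y, z axes, in that order (R = Rz(yaw) Ry(pitch) Rx(roll)).
In Python, from plant import telemetry, eyes, job gives the robot as it stands.
- The arm moves only by the tool servo_tool, never from a script. Its argument "increments" is text: rows parted by semicolons, each of 5 numbers parted by spaces: the shift along the tool's x, y, z in cm, then the turn about the tool's z in rad, then the gripper's target within -1 to 1 (fully open at 1, half-way at 0, shut at -1). In form: dx dy dz yaw jaw; .... A call has exactly 8 rows; each row shifts and turns the pose as measured when the row begins, along the tool's axes as they then stand; what a row does not reach is not made up. A row lasts 1/10 s, in which the tool goes at most 50 mm and 8.59 degrees, less where a joint would pass 70% of its speed; a pose out of reach is approached as far as the arm can. A call is refused whole if a number of a shift passes 5 or a number of a turn 0.15, either way. A call with a gripper value outside its range is refused whole. The fingers move at their own pace and stop on an object; "grip_force" is the grip in N (left out, the last holds). Time passes only in rows, so rows that do not move let the fingers close, or fill a call up. It gives the time, the measured TCP pose, the force and the opening at its end, in the units of the state.
- telemetry.get_obs(): the state, without advancing time (a new reading comes with each control period).
- eyes.capture(name): name is "side" or "top" or "wrist"; returns a dict with "img" (420x560x3 uint8, red, green, blue), "z_map" (420x560 float32, mm along the optical axis (not along the pixel's ray), 0 where there is no reading), "camera_matrix" (3x3 intrinsics, pixels), "rvec" (rotation vector, rad) and "tvec" (3), from world to camera coordinates, as OpenCV has them. Camera axes: x right, y down, z forward; pixel columns grow to the right and rows downward; lengths in mm; the calibration is good to about 2 mm. A picture is of the moment at which its call begins.
- job.close_job(): hands the job in, once; it reports no verdict.
The state is a dict: "t": time; "joint_pos": joint angles; "joint_vel": joint speeds; "joint_efforts": joint torques, N m; "tool_pos": TCP position; "tcp_rot": TCP orientation; "contact_force": force on the tool from outside, world axes, zero at the start; "ft_torque": the same for the moment, N m; "finger_gap": finger opening in mm.
Only numpy, scipy, OpenCV 4.12 (cv2) and the standard library are available. Lean on these libraries where they do the work, as an engineer would, in place of code of your own. Each camera call takes 0.05 s, during which the arm holds its last target.

## Working session

There is one attempt and no reset: what is moved stays moved. The work goes in short steps, Python scripts to look and compute and a tool call to move; the robot and the scene stay as the last step left them, time stands still between calls to the robot, and variables do not carry over. Pictures are saved under pics/ and viewed, and the job is handed in when it is done.

Besides the shell and the picture viewer there is one more tool, called after "Call:" by a JSON object that holds its "op" and its "data". servo_tool: Moves the arm, as the interface text tells. Its arguments: {"type":"object","properties":{"increments":{"type":"string"},"grip_force":{"type":"number"}},"required":["increments"]}

```bash
ls; mkdir -p pics; cat > h.py <<'E'
import numpy as np,cv2,pickle
from plant import telemetry,eyes,job
def cap(n,save=None):
    c=eyes.capture(n)
    if save:
        cv2.imwrite(f'pics/{save}.png',cv2.cvtColor(c['img'],cv2.COLOR_RGB2BGR)); pickle.dump(c,open(f'pics/{save}.pkl','wb'))
    return c
def cloud(c):
    z=c['z_map'];K=c['camera_matrix'];h,w=z.shape
    u,v=np.meshgrid(np.arange(w),np.arange(h))
    P=np.stack([(u-K[0,2])/K[0,0]*z,(v-K[1,2])/K[1,1]*z,z],-1)
    R,_=cv2.Rodrigues(np.array(c['rvec'],float));t=np.array(c['tvec'],float).ravel()
    W=(P-t)@R
    W[z<=0]=np.nan
    return W
E
python3 - <<'E'
from h import *
print(telemetry.get_obs())
for n in ['side','top','wrist']:
    c=cap(n,n+'0');R,_=cv2.Rodrigues(np.array(c['rvec'],float));print(n,-R.T@np.array(c['tvec']).ravel(),R[2])
E
```

```text
pics
{'t': 0.0, 'joint_pos': array([ 1.08474467,  0.41191732, -0.0127181 ,  1.59707438,  0.00562618,
        1.13427966, -0.08219996]), 'joint_vel': array([ 0.00010575,  0.00090826,  0.00191907, -0.00165216, -0.00024303,
       -0.00147748,  0.00113668]), 'joint_efforts': array([-1.72491928e-04, -6.00621271e+01,  6.82160519e-01, -2.99416620e+01,
        1.38182196e-02,  1.04458979e-02,  1.28989819e-05]), 'tool_pos': array([ 253.37536584, -570.78366968,  230.42977059]), 'tcp_rot': array([-3.13995548e+00,  1.37785206e-04,  4.17893265e-01]), 'contact_force': array([ 0.21924487,  0.04052482, -0.11954323]), 'ft_torque': array([-0.02006694,  0.00036213,  0.01338207]), 'finger_gap': 85.18452064473719}
side [ 510.2789166  -668.29361092  708.62094025] [ 0.05930824  0.73574049 -0.67466174]
top [ 453.52750133   12.29146653 1234.87151357] [ 0.10130153 -0.00688476 -0.99483195]
wrist [ 316.84519367 -542.99839429  374.08111554] [-0.2502712  -0.11066033 -0.96183087]
```

View pics/top0.png

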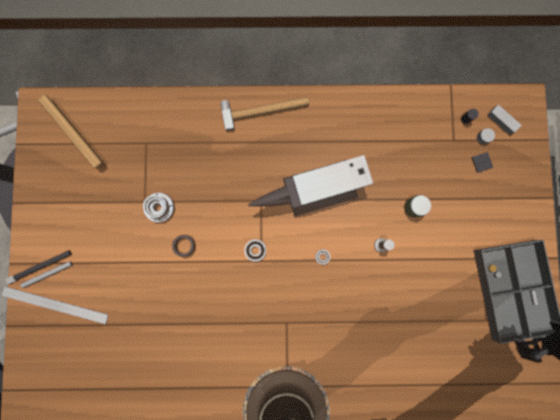

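View pics/side0.png

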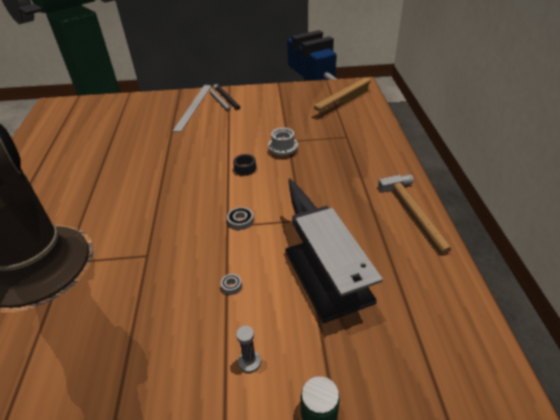

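View pics/wrist0.png

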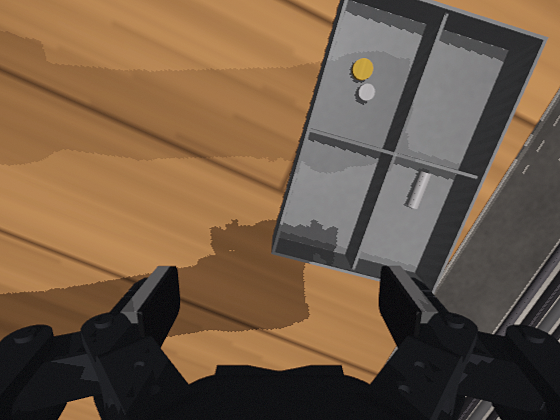

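The top view shows the hub at (157,208), ring (184,246), large bearing (255,250), small bearing (323,257), driver (385,245), tin (419,206) and anvil face around (330,182). The horn points left. Next I'll measure them from depth.

```bash
python3 - <<'E'
from h import *
c=pickle.load(open('pics/top0.pkl','rb'));W=cloud(c);s=pickle.load(open('pics/side0.pkl','rb'));S=cloud(s)
def reg(W,u0,u1,v0,v1,zl,zh):
    A=W[v0:v1,u0:u1].reshape(-1,3);return A[(A[:,2]>zl)&(A[:,2]<zh)]
def circ(P):
    x,r=cv2.minEnclosingCircle(P[:,:2].astype(np.float32));return np.round(x,1),round(r,1),len(P),np.round(np.median(P[:,2]),1)
bz=W[300:320,200:400,2];print('bench z',np.nanmedian(bz),np.nanmedian(S[150:350,160:200,2]))
T=dict(hub=(135,180,188,230),ring=(168,200,230,262),big=(240,270,236,266),small=(312,334,246,268),driver=(370,400,232,258),tin=(404,435,192,220))
Sd=dict(hub=(262,305,120,162),ring=(228,262,150,178),big=(222,260,204,232),small=(216,246,270,297),driver=(230,264,322,374),tin=(296,345,374,420))
for n in T:
  for nm,w,r in (('top',W,T[n]),('side',S,Sd[n])):
    P=reg(w,*r,5,200);h=np.percentile(P[:,2],97) if len(P) else 0
    print(n,nm,'all',circ(P) if len(P) else None,'h',round(h,1),'top',circ(P[P[:,2]>h-6]) if len(P) else None)
# anvil face
for nm,w,r in (('top',W,(280,385,145,220)),('side',S,(285,385,195,300))):
    P=reg(w,*r,110,126);rr=cv2.minAreaRect(P[:,:2].astype(np.float32));print(nm,rr,np.median(P[:,2]),len(P)); print(np.round(cv2.boxPoints(rr),1))
E
```

```text
bench z 0.28840251813137185 -0.8137407667850389
hub top all (array([569.4, 371.8]), 81.0, 690, np.float64(35.1)) h 60.2 top (array([577.2, 364.6]), 32.2, 176, np.float64(57.6))
hub side all (array([575.3, 360.9]), 43.3, 637, np.float64(38.3)) h 57.6 top (array([574.6, 361.6]), 34.9, 137, np.float64(55.5))
ring top all (array([468.1, 295.7]), 55.2, 258, np.float64(28.4)) h 34.6 top (array([466.4, 290.3]), 30.8, 125, np.float64(31.0))
ring side all (array([465.4, 286.8]), 33.0, 370, np.float64(21.3)) h 30.6 top (array([465.3, 287.9]), 32.0, 145, np.float64(28.4))
big top all (array([451.9,  88. ]), 47.9, 335, np.float64(16.7)) h 22.0 top (array([451.2,  85.7]), 30.8, 205, np.float64(17.9))
big side all (array([449.2,  83.3]), 32.6, 429, np.float64(15.2)) h 17.9 top (array([449.7,  83.8]), 32.1, 349, np.float64(15.6))
small top all (array([ 431.5, -116. ]), 29.3, 146, np.float64(15.9)) h 20.5 top (array([ 431. , -108.7]), 20.9, 103, np.float64(17.0))
small side all (array([ 429.1, -110.9]), 22.4, 297, np.float64(14.3)) h 17.0 top (array([ 428.3, -110.7]), 22.1, 245, np.float64(14.8))
dr
[... 267 characters left out ...]
))
tin top all (array([ 584.3, -395.4]), 53.1, 479, np.float64(68.7)) h 74.1 top (array([ 571.9, -380.2]), 27.6, 256, np.float64(71.0))
tin side all (array([ 569.8, -383.5]), 29.7, 1467, np.float64(68.6)) h 71.1 top (array([ 569.6, -382.3]), 28.2, 1047, np.float64(69.3))
top ((631.9378662109375, -107.58267211914062), (80.80949401855469, 247.3417205810547), 16.0130615234375) 118.50984582809882 2220
[[ 5.590e+02  1.000e-01]
 [ 6.272e+02 -2.376e+02]
 [ 7.049e+02 -2.153e+02]
 [ 6.367e+02  2.240e+01]]
side ((636.3607788085938, -131.83551025390625), (81.47624206542969, 202.70263671875), 16.116960525512695) 117.08017032519706 3623
[[ 569.1  -45.8]
 [ 625.4 -240.5]
 [ 703.6 -217.9]
 [ 647.4  -23.2]]
```

Call:
{"op": "servo_tool", "data": {"increments": "0 0 -0.5 0.15 1; 0 0 -0.5 0.15 1; 0 0 -0.5 0.15 1; 0 0 -0.5 0.15 1; 0 0 -0.5 0.15 1; 0 0 -0.5 0.15 1; 0 0 -0.5 0.15 1; 0 0 -0.5 0.15 1", "grip_force": 40}}

```text
t: 0.95
tool_pos: [252.3, -569.0, 268.0]
tcp_rot: [-3.139, 0.008, -0.788]
contact_force: [0.5, -0.2, 0.3]
finger_gap: 85.2
```

```bash
cat > go.py <<'E'
import sys
from h import *
def rel(tx,ty,tz,yaw=None):
    o=telemetry.get_obs();p=np.array(o['tool_pos']);R=cv2.Rodrigues(np.zeros(3))[0]
    from scipy.spatial.transform import Rotation as Ro
    Rm=Ro.from_euler('xyz',o['tcp_rot']).as_matrix()
    d=Rm.T@(np.array([tx,ty,tz])-p)/10
    print('t',round(o['t'],2),'pos',np.round(p,1),'rot',np.round(o['tcp_rot'],4),'F',np.round(o['contact_force'],1),'gap',round(o['finger_gap'],1),'j',np.round(o['joint_pos'],2))
    print('tool shift cm',np.round(d,2),'yawleft',None if yaw is None else round(yaw-o['tcp_rot'][2],3))
if __name__=='__main__': rel(*map(float,sys.argv[1:]))
E
python3 go.py 466 289 250 1.85
```

```text
t 0.95 pos [ 252.3 -569.   268. ] rot [-3.1386  0.0085 -0.7883] F [ 0.5 -0.2  0.3] gap 85.2 j [ 0.91  0.39  0.23  1.56 -0.09  1.22 -1.2 ]
tool shift cm [-45.76 -75.65   2.42] yawleft 2.638
```

Call:
{"op": "servo_tool", "data": {"increments": "0 0 0 -0.15 1; 0 0 0 -0.15 1; 0 0 0 -0.15 1; 0 0 0 -0.15 1; 0 0 0 -0.15 1; 0 0 0 -0.15 1; 0 0 0 -0.15 1; 0 0 0 -0.15 1"}}

```text
t: 1.75
tool_pos: [252.5, -567.6, 266.0]
tcp_rot: [-3.129, 0.001, 0.407]
contact_force: [-0.1, -0.1, -0.2]
finger_gap: 85.2
```

```bash
python3 go.py 462 -200 260 1.85
```

```text
t 1.75 pos [ 252.5 -567.6  266. ] rot [-3.1286e+00  1.3000e-03  4.0690e-01] F [-0.1 -0.1 -0.2] gap 85.2 j [ 1.07  0.39  0.    1.55 -0.    1.22 -0.09]
tool shift cm [ 33.78 -25.46   0.89] yawleft 1.443
```

Call:
{"op": "servo_tool", "data": {"increments": "1.5 -1 0 0 1; 3 -2.3 0 0 1; 3 -2.3 0 0 1; 3 -2.3 0 0 1; 3 -2.3 0 0 1; 3 -2.3 0 0 1; 3 -2.3 0 0 1; 3 -2.3 0 0 1"}}

```text
t: 2.55
tool_pos: [396.9, -310.2, 265.5]
tcp_rot: [-3.125, 0.003, 0.372]
contact_force: [0.4, 0.3, 0.2]
finger_gap: 85.6
```

```bash
python3 go.py 466 289 250 1.85
```

```text
t 2.55 pos [ 396.9 -310.2  265.5] rot [-3.1247e+00  2.8000e-03  3.7220e-01] F [0.4 0.3 0.2] gap 85.6 j [ 0.71  0.19 -0.15  1.82  0.02  1.15 -0.65]
tool shift cm [ 28.23 -53.27   2.37] yawleft 1.478
```

Call:
{"op": "servo_tool", "data": {"increments": "1.1 -2.8 0 -0.15 1; 1.5 -2.6 0 -0.15 1; 1.9 -2.3 0 -0.15 1; 2.2 -2.0 0 -0.15 1; 2.5 -1.7 0 -0.15 1; 2.7 -1.3 0 -0.15 1; 2.9 -0.9 0 -0.15 1; 3 -0.5 0 -0.15 1"}}

```text
t: 3.35
tool_pos: [396.5, -47.6, 268.4]
tcp_rot: [-3.133, -0.016, 1.574]
contact_force: [0.3, 0.3, 0.2]
finger_gap: 85.6
```

```bash
python3 go.py 466 289 250 1.85
```

```text
t 3.35 pos [396.5 -47.6 268.4] rot [-3.1328 -0.0157  1.5742] F [0.3 0.3 0.2] gap 85.6 j [ 0.49  0.01 -0.47  2.01 -0.01  1.13  0.02]
tool shift cm [33.6   7.09  2.3 ] yawleft 0.276
```

Call:
{"op": "servo_tool", "data": {"increments": "3.5 0.9 0 -0.14 1; 4 0.3 0 -0.13 1; 4 0 0 0 1; 4 0 0 0 1; 4 0 0 0 1; 4 0 0 0 1; 3 0 0 0 1; 2 0 0 0 1"}}

```text
t: 4.15
tool_pos: [334.3, 247.4, 272.6]
tcp_rot: [-3.139, -0.014, 1.833]
contact_force: [1.0, -0.7, 0.3]
finger_gap: 84.9
```

```bash
python3 go.py 466 289 200 1.85
```

```text
t 4.15 pos [334.3 247.4 272.6] rot [-3.1388 -0.0144  1.8329] F [ 1.  -0.7  0.3] gap 84.9 j [ 0.08  0.07 -0.84  1.97  0.04  1.13 -0.51]
tool shift cm [ 0.5  13.82  7.22] yawleft 0.017
```

Call:
{"op": "servo_tool", "data": {"increments": "0 1.5 0.8 0 1; 0 2.3 1.2 0 1; 0 2.3 1.2 0 1; 0 2.3 1.2 0 1; 0 2.3 1.2 0 1; 0 2 1 0 1; 0 1 0.5 0 1; 0 0 0 0 1"}}

```text
t: 4.95
tool_pos: [459.6, 293.1, 198.0]
tcp_rot: [-3.138, -0.011, 1.815]
contact_force: [0.6, -0.3, 0.6]
finger_gap: 85.5
```

```bash
python3 go.py 466 289 150 1.85; python3 - <<'E'
from h import *
c=cap('wrist','w1');W=cloud(c)
A=W.reshape(-1,3)
m=(np.hypot(A[:,0]-466,A[:,1]-289)<45)&(A[:,2]>24)&(A[:,2]<38)
P=A[m];print(cv2.minEnclosingCircle(P[:,:2].astype(np.float32)),np.median(P[:,2]),len(P))
E
```

```text
t 4.95 pos [459.6 293.1 198. ] rot [-3.138  -0.0108  1.8152] F [ 0.6 -0.3  0.6] gap 85.5 j [-0.06  0.41 -0.76  1.79  0.31  1.06 -0.69]
tool shift cm [-0.61  0.54  4.79] yawleft 0.035
((465.5206298828125, 290.344970703125), 30.938602447509766) 30.670423342731937 1538
```

View pics/w1.png

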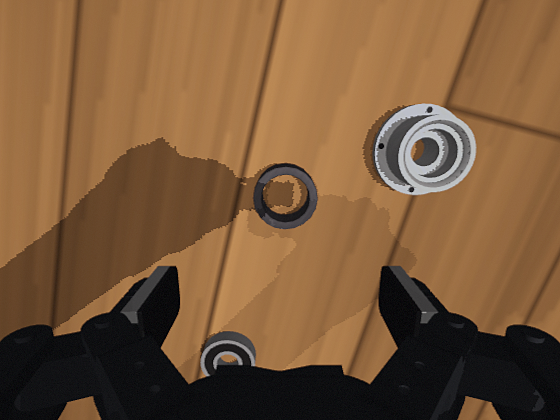

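The ring shows at (285,195) and the hub at (430,148) in the wrist view. The ring measures (465.5, 290). Descending.

Call:
{"op": "servo_tool", "data": {"increments": "-0.2 0.2 1 -0.03 1; -0.2 0.2 2 0 1; -0.1 0.1 3 0 1; 0 0 3 0 1; 0 0 2 0 1; 0 0 1.5 0 1; 0 0 0.7 0 1; 0 0 0 0 1"}}

```text
t: 5.8
tool_pos: [460.5, 290.0, 65.1]
tcp_rot: [3.138, -0.01, 1.855]
contact_force: [0.3, -0.6, 0.3]
finger_gap: 85.1
```

```bash
python3 go.py 465.7 290 8 1.85
```

```text
t 5.8 pos [460.5 290.   65.1] rot [ 3.1381 -0.0097  1.8551] F [ 0.3 -0.6  0.3] gap 85.1 j [-0.14  0.57 -0.67  1.92  0.47  0.8  -0.78]
tool shift cm [-0.2   0.48  5.71] yawleft -0.005
```

Call:
{"op": "servo_tool", "data": {"increments": "-0.1 0.3 0 0 1; -0.1 0.3 0.7 0 1; 0 0 1.3 0 1; 0 0 1.5 0 1; 0 0 1 0 1; 0 0 0.5 0 1; 0 0 0.2 0 1; 0 0 0 0 1"}}

```text
t: 6.6
tool_pos: [468.4, 290.9, 10.5]
tcp_rot: [3.135, -0.01, 1.855]
contact_force: [-0.4, 0.1, -0.2]
finger_gap: 85.7
```

```bash
python3 go.py 465.7 290 8 1.85
```

```text
t 6.6 pos [468.4 290.9  10.5] rot [ 3.1351 -0.0102  1.8554] F [-0.4  0.1 -0.2] gap 85.7 j [-0.18  0.66 -0.61  1.93  0.55  0.71 -0.83]
tool shift cm [-0.01 -0.28  0.25] yawleft -0.005
```

Call:
{"op": "servo_tool", "data": {"increments": "0 -0.2 0.2 0 1; 0 0 0 0 0.4; 0 0 0 0 0; 0 0 0 0 -0.3; 0 0 0 0 -0.3; 0 0 0 0 -0.3; 0 0 0 0 -0.3; 0 0 0 0 -0.3"}}

```text
t: 7.4
tool_pos: [466.5, 290.4, 9.4]
tcp_rot: [3.134, -0.01, 1.855]
contact_force: [-0.7, -0.1, -0.3]
finger_gap: 59.7
```

```bash
python3 go.py 465.7 290 200 1.85
```

```text
t 7.4 pos [466.5 290.4   9.4] rot [ 3.134  -0.0102  1.8552] F [-0.7 -0.1 -0.3] gap 59.7 j [-0.19  0.65 -0.6   1.94  0.55  0.71 -0.84]
tool shift cm [  0.18   0.06 -19.06] yawleft -0.005
```

Call:
{"op": "servo_tool", "data": {"increments": "0 0 -0.5 0 -0.6; 0 0 -1.5 0 -0.6; 0 0 -2.5 0 -0.6; 0 0 -3 0 -0.6; 0 0 -3 0 -0.6; 0 0 -3 0 -0.6; 0 0 -3 0 -0.6; 0 0 -2 0 -0.6"}}

```text
t: 8.2
tool_pos: [462.6, 287.6, 204.8]
tcp_rot: [3.139, -0.01, 1.859]
contact_force: [1.3, 0.4, -2.9]
finger_gap: 60.1
```

```bash
python3 go.py 630.5 -108 240 1.85;  python3 - <<'E'
from h import *
cap('wrist','w2')
E
```

```text
t 8.2 pos [462.6 287.6 204.8] rot [ 3.1393 -0.0096  1.8587] F [ 1.3  0.4 -2.9] gap 60.1 j [-0.04  0.4  -0.77  1.79  0.31  1.07 -0.63]
tool shift cm [-42.66   4.87  -3.92] yawleft -0.009
```

View pics/w2.png

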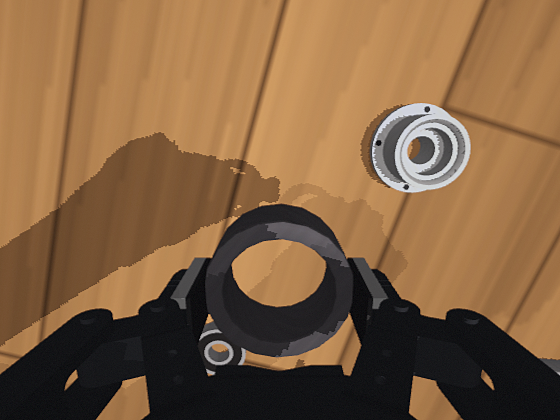

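The ring is held squarely at (283,280). Carrying it to the anvil.

Call:
{"op": "servo_tool", "data": {"increments": "-1.5 0.3 -0.5 0 -0.6; -3 0.5 -0.5 0 -0.6; -4 0.5 -0.5 0 -0.6; -4 0.5 -0.5 0 -0.6; -4 0.5 0 0 -0.6; -4 0.5 0 0 -0.6; -4 0.5 0 0 -0.6; -4 0.5 0 0 -0.6"}}

```text
t: 9.05
tool_pos: [581.5, 26.7, 233.7]
tcp_rot: [3.127, -0.013, 1.877]
contact_force: [0.9, 0.0, -2.9]
finger_gap: 59.4
```

```bash
python3 go.py 630.5 -108 200 1.85
```

```text
t 9.05 pos [581.5  26.7 233.7] rot [ 3.1267 -0.013   1.8773] F [ 0.9  0.  -2.9] gap 59.4 j [ 0.41  0.42 -0.7   1.67  0.28  1.14 -0.06]
tool shift cm [-14.36   0.56   3.19] yawleft -0.027
```

Call:
{"op": "servo_tool", "data": {"increments": "-3 0.1 0 0.02 -0.6; -3 0.1 0.5 0 -0.6; -3 0.1 0.5 0 -0.6; -2.5 0.1 0.7 0 -0.6; -1.5 0 0.7 0 -0.6; -0.7 0 0.4 0 -0.6; 0 0 0 0 -0.6; 0 0 0 0 -0.6"}}

```text
t: 9.85
tool_pos: [624.7, -113.6, 204.6]
tcp_rot: [3.128, -0.014, 1.851]
contact_force: [0.0, 0.7, -1.7]
finger_gap: 59.8
```

```bash
python3 go.py 630.5 -108 127 1.85;  python3 - <<'E'
from h import *
c=cap('wrist','w3');W=cloud(c);A=W.reshape(-1,3);A=A[(A[:,2]>112)&(A[:,2]<124)]
A=A[(np.abs(A[:,0]-630)<100)&(np.abs(A[:,1]+108)<160)]
rr=cv2.minAreaRect(A[:,:2].astype(np.float32));print(rr,np.round(cv2.boxPoints(rr)),np.median(A[:,2]))
E
```

```text
t 9.85 pos [ 624.7 -113.6  204.6] rot [ 3.1276 -0.0137  1.8505] F [ 0.   0.7 -1.7] gap 59.8 j [ 0.55  0.53 -0.64  1.58  0.32  1.14  0.13]
tool shift cm [0.27 0.61 7.77] yawleft -0.001
((637.3859252929688, -131.98316955566406), (80.29473876953125, 200.84461975097656), 16.021156311035156) [[ 571.  -47.]
 [ 627. -240.]
 [ 704. -217.]
 [ 648.  -24.]] 118.95455744494271
```

View pics/w3.png

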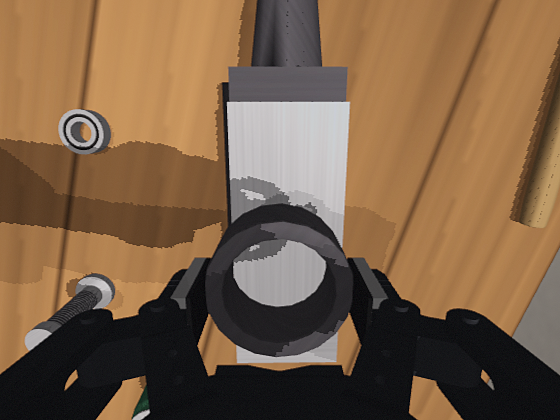

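Call:
{"op": "servo_tool", "data": {"increments": "0.1 0.3 0.5 0 -0.6; 0.1 0.3 1 0 -0.6; 0 0 1.5 0 -0.6; 0 0 1.5 0 -0.6; 0 0 1 0 -0.6; 0 0 0.6 0 -0.6; 0 0 0.3 0 -0.6; 0 0 0 0 -0.6"}}

```text
t: 10.7
tool_pos: [630.2, -103.4, 134.6]
tcp_rot: [3.128, -0.015, 1.857]
contact_force: [0.5, 0.7, -3.4]
finger_gap: 59.5
```

```bash
python3 go.py 630.5 -108 127 1.85
```

```text
t 10.7 pos [ 630.2 -103.4  134.6] rot [ 3.1285 -0.0154  1.8572] F [ 0.5  0.7 -3.4] gap 59.5 j [ 0.52  0.6  -0.61  1.63  0.37  1.02  0.08]
tool shift cm [-0.46 -0.11  0.75] yawleft -0.007
```

Call:
{"op": "servo_tool", "data": {"increments": "-0.2 -0.1 0.2 0 -0.6; -0.1 0 0.2 0 -0.6; 0 0 0.2 0 -0.6; 0 0 0.1 0 -0.6; 0 0 0.1 0 -0.6; 0 0 0 0 -0.6; 0 0 0 0 -0.6; 0 0 0 0 -0.6"}}

```text
t: 11.5
tool_pos: [631.5, -107.4, 128.0]
tcp_rot: [3.125, -0.014, 1.856]
contact_force: [-0.5, 0.2, -2.4]
finger_gap: 59.3
```

```bash
python3 go.py 630.5 -108 127 1.85
```

```text
t 11.5 pos [ 631.5 -107.4  128. ] rot [ 3.1253 -0.0136  1.8562] F [-0.5  0.2 -2.4] gap 59.3 j [ 0.52  0.61 -0.61  1.64  0.38  1.    0.08]
tool shift cm [-0.03 -0.11  0.1 ] yawleft -0.006
```

Call:
{"op": "servo_tool", "data": {"increments": "0 0 0.1 0 -0.6; 0 0 0.1 0 -0.6; 0 0 0.1 0 -0.6; 0 0 0 0 -0.6; 0 0 0 0 -0.6; 0 0 0 0 -0.6; 0 0 0 0 -0.6; 0 0 0 0 -0.6"}}

```text
t: 12.3
tool_pos: [631.7, -107.3, 127.7]
tcp_rot: [3.125, -0.012, 1.856]
contact_force: [0.2, -0.0, 0.3]
finger_gap: 59.6
```

```bash
python3 go.py 630.5 -108 127 1.85
```

```text
t 12.3 pos [ 631.7 -107.3  127.7] rot [ 3.1248 -0.0118  1.8561] F [ 0.2 -0.   0.3] gap 59.6 j [ 0.52  0.61 -0.61  1.64  0.38  1.    0.08]
tool shift cm [-0.03 -0.14  0.07] yawleft -0.006
```

The weight has transferred to the anvil. Releasing.

Call:
{"op": "servo_tool", "data": {"increments": "0 0 0 0 0.3; 0 0 0 0 0.6; 0 0 0 0 1; 0 0 0 0 1; 0 0 0 0 1; 0 0 -0.5 0 1; 0 0 -1.5 0 1; 0 0 -2 0 1"}}

```text
t: 13.1
tool_pos: [630.6, -107.7, 168.2]
tcp_rot: [3.127, -0.014, 1.856]
contact_force: [0.5, 0.5, 1.1]
finger_gap: 85.5
```

```bash
python3 go.py 575.5 362 250 1.85
```

```text
t 13.1 pos [ 630.6 -107.7  168.2] rot [ 3.1269 -0.0136  1.8565] F [0.5 0.5 1.1] gap 85.5 j [ 0.53  0.57 -0.62  1.6   0.35  1.08  0.11]
tool shift cm [46.73  8.06 -7.43] yawleft -0.006
```

Raise and move toward the hub, then measure both ring and hub.

Call:
{"op": "servo_tool", "data": {"increments": "0 0 -2 0 1; 0 0 -2 0 1; 2 0.3 -2 0 1; 4 0.7 -1 0 1; 4 0.7 0 0 1; 4 0.7 0 0 1; 4 0.7 0 0 1; 4 0.7 0 0 1"}}

```text
t: 13.9
tool_pos: [608.5, 111.5, 258.8]
tcp_rot: [3.113, -0.006, 1.842]
contact_force: [0.0, -0.4, 1.2]
finger_gap: 85.5
```

Call:
{"op": "servo_tool", "data": {"increments": "4 0.7 0 0 1; 4 0.7 0 0 1; 4 0.7 0 0 1; 3.5 0.7 0 0 1; 2 0.5 0 0 1; 1 0.2 0 0 1; 0 0 0 0 1; 0 0 0 0 1"}}

```text
t: 14.7
tool_pos: [588.4, 314.6, 272.8]
tcp_rot: [3.103, -0.009, 1.851]
contact_force: [-0.5, -0.5, -0.6]
finger_gap: 85.1
```

```bash
python3 go.py 575.5 362 150 1.85; cat > meas.py <<'E'
from h import *
def fit(W,x,y,r,zl,zh):
    A=W.reshape(-1,3);A=A[(np.hypot(A[:,0]-x,A[:,1]-y)<r)&(A[:,2]>zl)&(A[:,2]<zh)]
    if len(A)<5: return None
    c,R=cv2.minEnclosingCircle(A[:,:2].astype(np.float32));return np.round(c,1),round(R,1),round(float(np.median(A[:,2])),1),len(A)
E
python3 - <<'E'
from meas import *
Ws=cloud(cap('side','s1'));Wt=cloud(cap('top','t1'));Ww=cloud(cap('wrist','w4'))
for n,W in (('side',Ws),('top',Wt),('wrist',Ww)):
    print(n,'ring',fit(W,630,-108,45,143,154),'hub',fit(W,575,362,42,51,64))
E
```

```text
t 14.7 pos [588.4 314.6 272.8] rot [ 3.1031 -0.0093  1.8515] F [-0.5 -0.5 -0.6] gap 85.1 j [-0.1   0.53 -0.71  1.43  0.36  1.27 -0.55]
tool shift cm [ 4.8  -0.41 12.32] yawleft -0.001
side ring (array([ 630.6, -109.6]), 31.6, 146.7, 338) hub (array([577.5, 361.5]), 34.9, 55.4, 152)
top ring (array([ 632.2, -106.1]), 31.0, 148.4, 198) hub (array([589.7, 352.8]), 26.0, 56.9, 67)
wrist ring None hub (array([576.5, 363.6]), 32.0, 57.6, 1737)
```

View pics/s1.png

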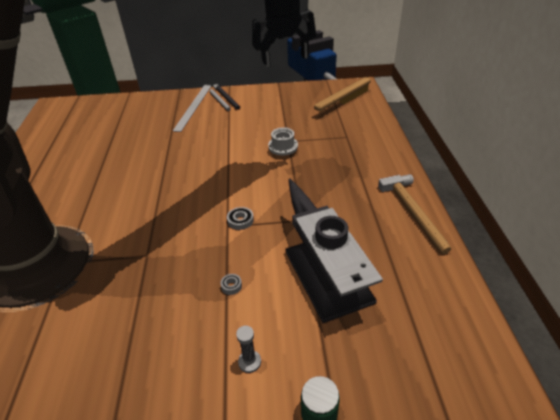

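View pics/w4.png

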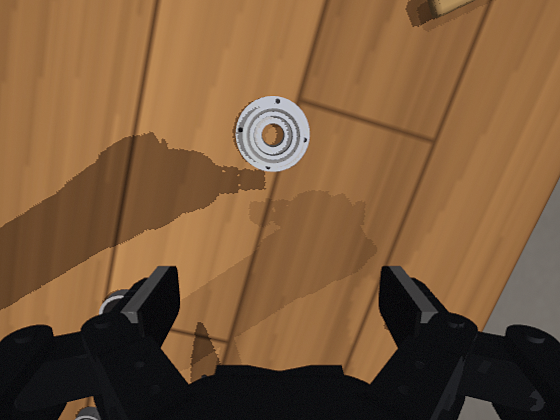

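The ring is on the anvil at about (631.3,-108) and the hub is at about (577,362.5). The tool has picked up about 38 mrad of tilt, so I'll move more slowly and watch it.

Call:
{"op": "servo_tool", "data": {"increments": "0.6 0 1 0 1; 0.8 0 1 0 1; 0.8 0 1 0 1; 0.8 0 1 0 1; 0.8 0 1 0 1; 0.7 0 1 0 1; 0 0 0.5 0 1; 0 0 0 0 1"}}

```text
t: 15.65
tool_pos: [577.7, 359.4, 199.6]
tcp_rot: [3.107, -0.008, 1.847]
contact_force: [0.3, -0.2, 0.3]
finger_gap: 85.6
```

```bash
python3 go.py 577 362.5 150 1.85
```

```text
t 15.65 pos [577.7 359.4 199.6] rot [ 3.107  -0.0075  1.8472] F [ 0.3 -0.2  0.3] gap 85.6 j [-0.19  0.6  -0.68  1.48  0.41  1.16 -0.66]
tool shift cm [ 0.28 -0.15  4.96] yawleft 0.003
```

Call:
{"op": "servo_tool", "data": {"increments": "0.1 -0.1 1 0 1; 0.1 -0.1 1.5 0 1; 0.1 0 2 0 1; 0 0 2 0 1; 0 0 2 0 1; 0 0 1.5 0 1; 0 0 0.7 0 1; 0 0 0 0 1"}}

```text
t: 16.45
tool_pos: [579.5, 361.6, 85.1]
tcp_rot: [3.105, -0.007, 1.844]
contact_force: [-0.7, -0.3, -0.2]
finger_gap: 85.1
```

```bash
python3 go.py 577 362.5 29 1.85
```

```text
t 16.45 pos [579.5 361.6  85.1] rot [ 3.1055 -0.0067  1.8442] F [-0.7 -0.3 -0.2] gap 85.1 j [-0.22  0.72 -0.63  1.58  0.5   0.97 -0.73]
tool shift cm [ 0.12 -0.42  5.59] yawleft 0.006
```

Call:
{"op": "servo_tool", "data": {"increments": "0.1 -0.3 0 0 1; 0 -0.2 0.5 0 1; 0 0 1 0 1; 0 0 1.4 0 1; 0 0 1.2 0 1; 0 0 0.8 0 1; 0 0 0.4 0 1; 0 0 0 0 1"}}

```text
t: 17.25
tool_pos: [576.9, 362.9, 29.1]
tcp_rot: [3.103, -0.008, 1.844]
contact_force: [0.5, -0.1, -0.3]
finger_gap: 85.1
```

```bash
python3 go.py 577 362.5 29 1.85
```

```text
t 17.25 pos [576.9 362.9  29.1] rot [ 3.1025 -0.0076  1.8441] F [ 0.5 -0.1 -0.3] gap 85.1 j [-0.25  0.78 -0.59  1.62  0.55  0.88 -0.78]
tool shift cm [-0.04 -0.    0.01] yawleft 0.006
```

Call:
{"op": "servo_tool", "data": {"increments": "0 0 0 0 0.4; 0 0 0 0 0; 0 0 0 0 -0.3; 0 0 0 0 -0.5; 0 0 0 0 -0.5; 0 0 0 0 -0.5; 0 0 0 0 -0.5; 0 0 0 0 -0.5", "grip_force": 50}}

```text
t: 18.05
tool_pos: [577.0, 362.9, 29.8]
tcp_rot: [3.102, -0.008, 1.844]
contact_force: [-0.1, -0.1, -2.0]
finger_gap: 62.7
```

```bash
python3 go.py 577 362.5 29 1.85
```

```text
t 18.05 pos [577.  362.9  29.8] rot [ 3.1022 -0.0077  1.8438] F [-0.1 -0.1 -2. ] gap 62.7 j [-0.25  0.78 -0.59  1.62  0.55  0.88 -0.78]
tool shift cm [-0.04 -0.02  0.08] yawleft 0.006
```

Call:
{"op": "servo_tool", "data": {"increments": "0 0 0.1 0 -0.5; 0 0 0.15 0 -0.5; 0 0 0.15 0 -0.5; 0 0 0.15 0 -0.5; 0 0 0.15 0 -0.5; 0 0 0.15 0 -0.5; 0 0 0.15 0 -0.5; 0 0 0.15 0 -0.5"}}

```text
t: 18.85
tool_pos: [577.0, 363.2, 29.7]
tcp_rot: [3.1, -0.003, 1.843]
contact_force: [-4.4, -3.6, 10.1]
finger_gap: 62.6
```

```bash
python3 go.py 577 362.5 29 1.85
```

```text
t 18.85 pos [577.  363.2  29.7] rot [ 3.0998e+00 -3.0000e-03  1.8432e+00] F [-4.4 -3.6 10.1] gap 62.6 j [-0.25  0.78 -0.59  1.62  0.55  0.88 -0.78]
tool shift cm [-0.07 -0.02  0.07] yawleft 0.007
```

Call:
{"op": "servo_tool", "data": {"increments": "0 0 -0.3 0 -0.5; 0 0 -1 0 -0.5; 0 0 -2 0 -0.5; 0 0 -3 0 -0.5; 0 0 -3 0 -0.5; 0 0 -3 0 -0.5; 0 0 -3 0 -0.5; 0 0 -2 0 -0.5"}}

```text
t: 19.65
tool_pos: [567.8, 359.5, 207.4]
tcp_rot: [3.107, -0.002, 1.845]
contact_force: [0.5, -0.7, -3.2]
finger_gap: 62.5
```

```bash
python3 go.py 631.3 -108 250 1.85; python3 - <<'E'
from h import *
cap('wrist','w5');s=cap('side','s2')
c=cv2.cvtColor(s['img'],cv2.COLOR_RGB2BGR)[0:200,160:420];cv2.imwrite('pics/s2c.png',cv2.resize(c,None,fx=3,fy=3))
E
```

```text
t 19.65 pos [567.8 359.5 207.4] rot [ 3.1066e+00 -1.9000e-03  1.8448e+00] F [ 0.5 -0.7 -3.2] gap 62.5 j [-0.19  0.58 -0.69  1.5   0.41  1.17 -0.67]
tool shift cm [-46.72  -6.38  -4.57] yawleft 0.005
```

View pics/w5.png

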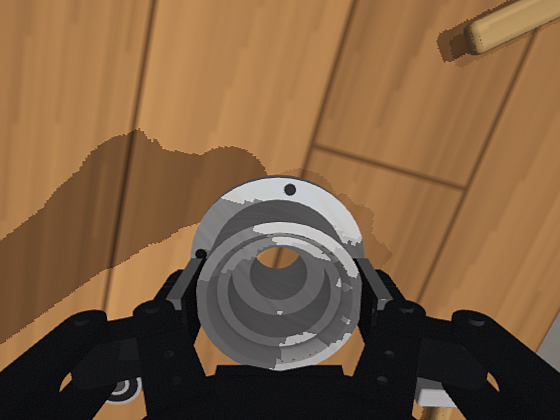

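View pics/s2c.png

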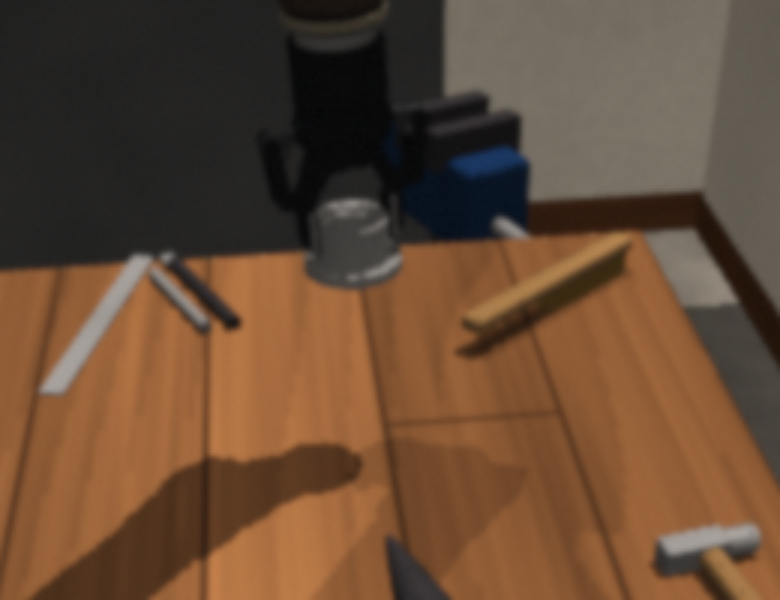

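The hub is held squarely across the jaws at (280,300), tilted about 35 mrad with the tool. Carrying it slowly to limit drift.

Call:
{"op": "servo_tool", "data": {"increments": "-1 -0.2 -0.5 0 -0.5; -2 -0.2 -0.5 0 -0.5; -2 -0.2 -0.5 0 -0.5; -2 -0.2 -0.5 0 -0.5; -2 -0.3 -0.5 0 -0.5; -2 -0.3 -0.5 0 -0.5; -2 -0.3 -0.5 0 -0.5; -2 -0.3 -0.5 0 -0.5"}}

```text
t: 20.55
tool_pos: [584.2, 199.4, 237.0]
tcp_rot: [3.121, -0.0, 1.849]
contact_force: [0.8, 0.2, -1.9]
finger_gap: 62.3
```

Call:
{"op": "servo_tool", "data": {"increments": "-2 -0.3 0 0 -0.5; -2 -0.3 0 0 -0.5; -2 -0.3 0 0 -0.5; -2 -0.3 0 0 -0.5; -2 -0.3 0 0 -0.5; -2 -0.3 0 0 -0.5; -2 -0.3 0 0 -0.5; -2 -0.3 0 0 -0.5"}}

```text
t: 21.35
tool_pos: [599.2, 22.0, 225.4]
tcp_rot: [3.139, 0.001, 1.844]
contact_force: [0.5, -0.1, -2.6]
finger_gap: 62.2
```

```bash
python3 go.py 631.3 -108 240 1.85
```

```text
t 21.35 pos [599.2  22.  225.4] rot [3.1395e+00 8.0000e-04 1.8441e+00] F [ 0.5 -0.1 -2.6] gap 62.2 j [ 0.38  0.46 -0.68  1.64  0.31  1.16 -0.11]
tool shift cm [-13.39  -0.41  -1.45] yawleft 0.006
```

Moving back undid the tilt (roll 3.139).

Call:
{"op": "servo_tool", "data": {"increments": "-2 0 -0.3 0 -0.5; -2 0 -0.3 0 -0.5; -2 0 -0.3 0 -0.5; -2 0 0 0 -0.5; -2 -0.1 0 0 -0.5; -1.3 -0.1 0 0 -0.5; -0.6 0 0 0 -0.5; 0 0 0 0 -0.5"}}

```text
t: 22.15
tool_pos: [622.3, -109.2, 223.1]
tcp_rot: [-3.125, -0.002, 1.835]
contact_force: [0.5, 0.9, -3.6]
finger_gap: 62.4
```

```bash
python3 go.py 631.3 -108 200 1.85; python3 - <<'E'
from meas import *
for n in ('side','top','wrist'):
    W=cloud(cap(n,n[0]+'_hub'))
    o=telemetry.get_obs()['tool_pos']
    print(n,o,'ring',fit(W,631,-108,45,143,152),'hub',fit(W,o[0],o[1],45,o[2]+23,o[2]+34),'flange',fit(W,o[0],o[1],60,o[2]-9,o[2]+4))
E
```

```text
t 22.15 pos [ 622.3 -109.2  223.1] rot [-3.1251e+00 -2.2000e-03  1.8351e+00] F [ 0.5  0.9 -3.6] gap 62.4 j [ 0.53  0.52 -0.64  1.54  0.32  1.21  0.1 ]
tool shift cm [-0.13  0.94  2.29] yawleft 0.015
side [ 622.14261348 -108.3780773   223.08861174] ring (array([ 630.5, -109.1]), 31.4, 146.7, 291) hub (array([ 622.4, -112.5]), 44.5, 249.6, 389) flange (array([ 620.5, -111.3]), 42.1, 217.4, 584)
top [ 622.29959799 -107.45115967  223.42421638] ring None hub (array([609. , -95.9]), 34.5, 251.8, 78) flange (array([618.7, -98.8]), 40.8, 217.2, 176)
wrist [ 622.47238831 -106.84531083  223.75476392] ring (array([ 627.7, -130.8]), 12.8, 148.7, 376) hub (array([ 620.9, -101.1]), 44.6, 251.9, 10843) flange (array([ 620.1, -103. ]), 41.5, 218.1, 6423)
```

View pics/w_hub.png

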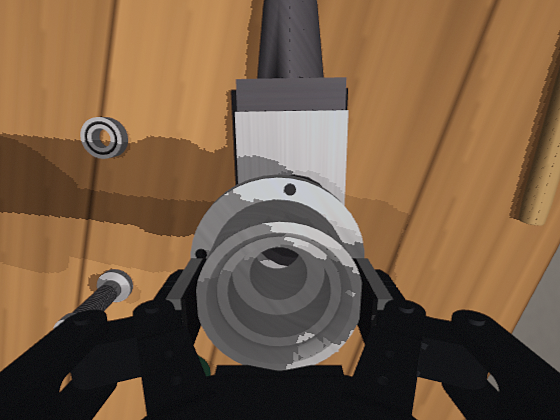

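View pics/s_hub.png

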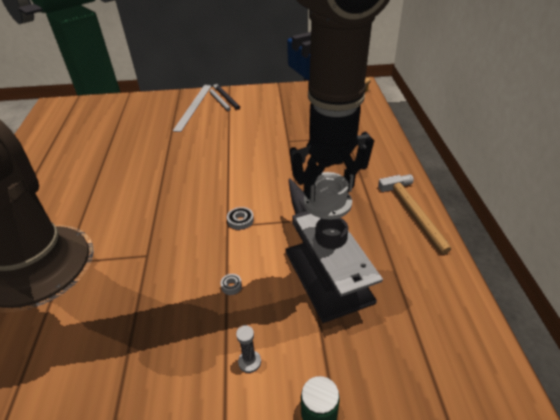

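Call:
{"op": "servo_tool", "data": {"increments": "0 0.3 0 0 -0.5; 0 0.4 0.3 0 -0.5; 0 0.3 0.4 0 -0.5; 0 0.1 0.4 0 -0.5; 0 0 0.3 0 -0.5; 0 0 0.1 0 -0.5; 0 0 0 0 -0.5; 0 0 0 0 -0.5"}}

```text
t: 23.1
tool_pos: [633.9, -99.4, 207.5]
tcp_rot: [-3.127, -0.004, 1.843]
contact_force: [0.1, 0.3, -2.7]
finger_gap: 62.3
```

```bash
python3 go.py 632 -108.5 180 1.85; python3 - <<'E'
from meas import *
for n in ('side','wrist'):
    o=telemetry.get_obs()['tool_pos']
    W=cloud(cap(n,n[0]+'_hub2'))
    print(n,o,'ring',fit(W,631,-108,45,143,152),'flange',fit(W,o[0],o[1],52,o[2]-9,o[2]+1))
E
```

```text
t 23.1 pos [633.9 -99.4 207.5] rot [-3.1268 -0.0038  1.8435] F [ 0.1  0.3 -2.7] gap 62.3 j [ 0.5   0.55 -0.63  1.54  0.34  1.19  0.08]
tool shift cm [-0.84 -0.39  2.75] yawleft 0.007
side [633.89015256 -99.35087981 207.45097383] ring (array([ 630.2, -110. ]), 31.5, 146.6, 258) flange (array([ 632.5, -102.2]), 42.0, 201.1, 445)
wrist [633.88724547 -99.3669135  207.48459315] ring None flange (array([631.6, -94.3]), 41.6, 201.9, 5896)
```

```bash
python3 - <<'E'
from meas import *
from scipy.optimize import least_squares
o=telemetry.get_obs();p=o['tool_pos'];yaw=o['tcp_rot'][2];ux=np.array([np.cos(yaw),np.sin(yaw)]);uy=np.array([np.sin(yaw),-np.cos(yaw)])
for n in ('w_hub2','s_hub2'):
    W=cloud(pickle.load(open(f'pics/{n}.pkl','rb'))).reshape(-1,3)
    A=W[(np.hypot(W[:,0]-p[0],W[:,1]-p[1])<60)&(W[:,2]>p[2]-12)&(W[:,2]<p[2]+1)]
    L=np.c_[(A[:,:2]-p[:2])@ux,(A[:,:2]-p[:2])@uy,A[:,2]-p[2]]
    print(n,len(L),'x range',L[:,0].min(),L[:,0].max(),'y',L[:,1].min(),L[:,1].max())
    # plane tilt of flange: points outside radius 34
    r=np.hypot(L[:,0],L[:,1]);F=L[r>36]
    h=cv2.convexHull(L[:,:2].astype(np.float32))[:,0]
    print(np.round(h[::max(1,len(h)//24)],1).tolist())
    G=L[(r>35)&(r<41)&(L[:,2]>-11)];c=np.linalg.lstsq(np.c_[G[:,:2],np.ones(len(G))],G[:,2],rcond=None)[0];print('plane',c)
E
```

```text
w_hub2 6172 x range -12.768151910969253 42.89540891619255 y -42.501851379408876 40.7288859711791
[[42.900001525878906, -0.10000000149011612], [42.599998474121094, 4.400000095367432], [41.400001525878906, 10.300000190734863], [39.70000076293945, 15.300000190734863], [37.900001525878906, 19.0], [35.70000076293945, 22.600000381469727], [29.899999618530273, 29.399999618530273], [23.899999618530273, 34.099998474121094], [19.100000381469727, 36.900001525878906], [8.699999809265137, 40.400001525878906], [5.0, 40.70000076293945], [3.4000000953674316, 39.79999923706055], [-12.800000190734863, 0.5], [-12.699999809265137, -2.799999952316284], [-11.399999618530273, -6.699999809265137], [5.300000190734863, -42.5], [10.600000381469727, -41.5], [17.299999237060547, -39.400001525878906], [25.0, -35.099998474121094], [30.399999618530273, -30.899999618530273], [34.099998474121094, -26.700000762939453], [36.20000076293945, -23.600000381469727], [38.599998474121094, -19.5], [40.5, -15.0], [42.5, -7.199999809265137], [42.900001525878906, -2.700000047683716]]
plane [-4.15080544e-03 -3.80620562e-02 -5.6800
[... 482 characters left out ...]
], [-39.20000076293945, 13.0], [-41.599998474121094, 3.799999952316284], [-41.900001525878906, 1.899999976158142], [-42.29999923706055, -4.099999904632568], [-42.099998474121094, -7.900000095367432], [-40.400001525878906, -18.700000762939453], [-33.599998474121094, -28.600000381469727], [-30.0, -32.599998474121094], [-26.700000762939453, -34.900001525878906], [-19.600000381469727, -39.20000076293945], [-14.0, -42.5], [-7.800000190734863, -43.599998474121094], [-4.0, -43.79999923706055], [0.5, -43.79999923706055], [6.099999904632568, -43.29999923706055], [6.800000190734863, -43.0], [8.0, -42.5], [17.799999237060547, -38.400001525878906]]
plane [ 1.72785159e-03 -3.63622581e-02 -7.50450615e+00]
```

View pics/w_hub2.png

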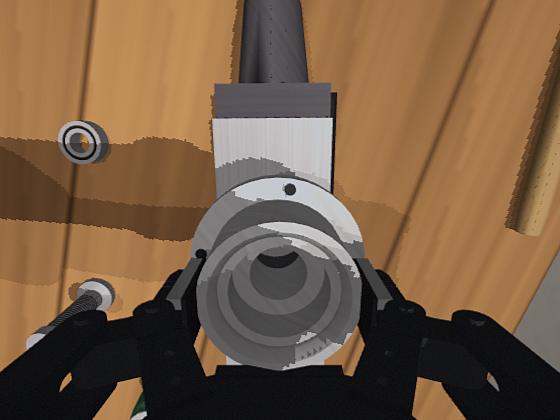

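```bash
python3 - <<'E'
import cv2
i=cv2.imread('pics/s_hub2.png')[140:280,260:400];cv2.imwrite('pics/s_hub2c.png',cv2.resize(i,None,fx=4,fy=4,interpolation=cv2.INTER_CUBIC))
E
```

```text
(no output)
```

View pics/s_hub2c.png

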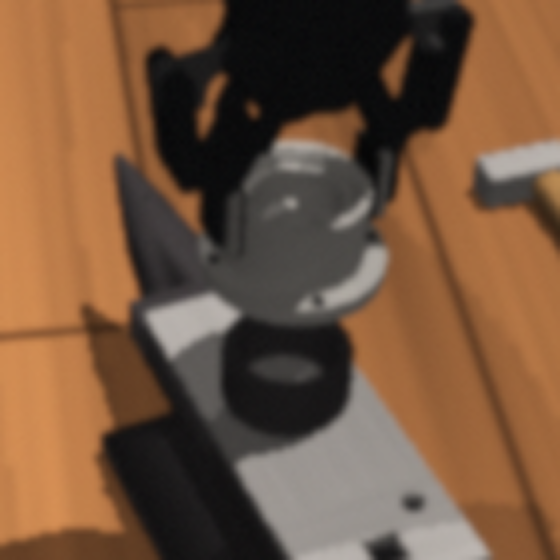

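Call:
{"op": "servo_tool", "data": {"increments": "-0.3 -0.1 0 0 -0.5; -0.3 -0.1 0.2 0 -0.5; -0.2 -0.1 0.2 0 -0.5; 0 0 0.3 0 -0.5; 0 0 0.3 0 -0.5; 0 0 0.2 0 -0.5; 0 0 0 0 -0.5; 0 0 0 0 -0.5"}}

```text
t: 24.0
tool_pos: [632.8, -109.3, 194.6]
tcp_rot: [-3.127, -0.003, 1.843]
contact_force: [0.5, 0.4, -4.1]
finger_gap: 62.3
```

```bash
python3 go.py 632.4 -108 165 1.85
```

```text
t 24.0 pos [ 632.8 -109.3  194.6] rot [-3.1271 -0.0033  1.8425] F [ 0.5  0.4 -4.1] gap 62.3 j [ 0.52  0.56 -0.63  1.55  0.34  1.16  0.09]
tool shift cm [0.13 0.04 2.96] yawleft 0.007
```

Call:
{"op": "servo_tool", "data": {"increments": "0.1 0 0.3 0 -0.5; 0 0 0.5 0 -0.5; 0 0 0.5 0 -0.5; 0 0 0.5 0 -0.5; 0 0 0.3 0 -0.5; 0 0 0.2 0 -0.5; 0 0 0 0 -0.5; 0 0 0 0 -0.5"}}

```text
t: 24.8
tool_pos: [632.0, -107.9, 169.2]
tcp_rot: [-3.127, -0.004, 1.843]
contact_force: [-0.4, -0.2, -3.3]
finger_gap: 62.2
```

```bash
python3 go.py 632.4 -108 165 1.85;python3 - <<'E'
from h import *
i=cv2.cvtColor(cap('side')['img'],cv2.COLOR_RGB2BGR)[140:280,260:400];cv2.imwrite('pics/s_hub3c.png',cv2.resize(i,None,fx=4,fy=4,interpolation=cv2.INTER_CUBIC))
E
```

```text
t 24.8 pos [ 632.  -107.9  169.2] rot [-3.1266 -0.0037  1.843 ] F [-0.4 -0.2 -3.3] gap 62.2 j [ 0.51  0.58 -0.62  1.58  0.36  1.12  0.08]
tool shift cm [-0.02  0.04  0.42] yawleft 0.007
```

View pics/s_hub3c.png

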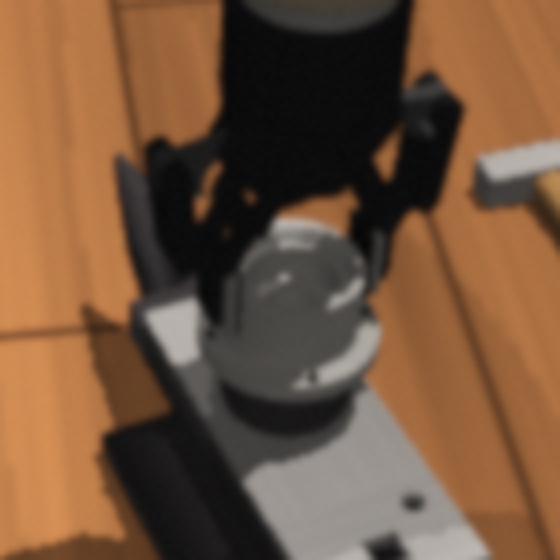

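The side view shows the snout is inside the ring with no contact force. Lowering to seat it.

Call:
{"op": "servo_tool", "data": {"increments": "0 0 0.2 0 -0.5; 0 0 0.2 0 -0.5; 0 0 0.15 0 -0.5; 0 0 0.1 0 -0.5; 0 0 0.1 0 -0.5; 0 0 0.1 0 -0.5; 0 0 0 0 -0.5; 0 0 0 0 -0.5"}}

```text
t: 25.65
tool_pos: [633.4, -107.8, 164.6]
tcp_rot: [-3.131, -0.001, 1.843]
contact_force: [0.5, -0.1, -3.1]
finger_gap: 62.4
```

Call:
{"op": "servo_tool", "data": {"increments": "0 0 0.1 0 -0.5; 0 0 0.1 0 -0.5; 0 0 0.1 0 -0.5; 0 0 0.15 0 -0.5; 0 0 0.15 0 -0.5; 0 0 0.15 0 -0.5; 0 0 0.1 0 -0.5; 0 0 0.1 0 -0.5"}}

```text
t: 26.45
tool_pos: [634.2, -107.6, 164.2]
tcp_rot: [-3.135, 0.004, 1.842]
contact_force: [-3.4, -0.3, 6.0]
finger_gap: 62.4
```

```bash
python3 go.py 632.4 -108 165 1.85
```

```text
t 26.45 pos [ 634.2 -107.6  164.2] rot [-3.1346  0.0038  1.8421] F [-3.4 -0.3  6. ] gap 62.4 j [ 0.51  0.58 -0.61  1.59  0.37  1.1   0.07]
tool shift cm [ 0.01 -0.18 -0.08] yawleft 0.008
```

Call:
{"op": "servo_tool", "data": {"increments": "0 -0.05 0.2 0 -0.5; 0 -0.05 0.2 0 -0.5; 0 0 0.2 0 -0.5; 0 0 0.2 0 -0.5; 0 0 0.2 0 -0.5; 0 0 0.2 0 -0.5; 0 0 0.2 0 -0.5; 0 0 0 0 -0.5"}}

```text
t: 27.25
tool_pos: [634.1, -107.7, 164.7]
tcp_rot: [-3.14, 0.012, 1.841]
contact_force: [1.0, 0.3, -2.6]
finger_gap: 62.0
```

```bash
python3 go.py 632.4 -108 165 1.85; python3 - <<'E'
from meas import *
p=telemetry.get_obs()['tool_pos']
for n in ('side','wrist'):
    W=cloud(cap(n,n[0]+'_hub4')).reshape(-1,3)
    L=W-np.array([631.5,-108,157.]);r=np.hypot(L[:,0],L[:,1]);G=L[(r>36)&(r<41)&(abs(L[:,2])<7)]
    for k in range(3):
        c=np.linalg.lstsq(np.c_[G[:,:2],np.ones(len(G))],G[:,2],rcond=None)[0];e=G[:,2]-np.c_[G[:,:2],np.ones(len(G))]@c;G=G[abs(e)<2*e.std()]
    print(n,c,len(G))
E
```

```text
t 27.25 pos [ 634.1 -107.7  164.7] rot [-3.1398  0.0116  1.8412] F [ 1.   0.3 -2.6] gap 62.0 j [ 0.5   0.58 -0.61  1.59  0.37  1.09  0.06]
tool shift cm [ 0.01 -0.17 -0.03] yawleft 0.009
side [-0.01037802 -0.03017437 -0.06315764] 162
wrist [-0.01835575 -0.02373775  1.96884383] 2270
```

Call:
{"op": "servo_tool", "data": {"increments": "0 0 0.1 0 -0.5; 0 0 0.15 0 -0.5; 0 0 0.1 0 0; 0 0 0 0 0.3; 0 0 0 0 0.6; 0 0 0 0 1; 0 0 0 0 1; 0 0 0 0 1"}}

```text
t: 28.15
tool_pos: [635.3, -107.7, 163.4]
tcp_rot: [3.141, 0.012, 1.841]
contact_force: [-0.6, -0.3, -0.9]
finger_gap: 85.8
```

```bash
python3 go.py 632.4 -108 165 1.85; python3 - <<'E'
from meas import *
for n in ('side','wrist'):
    W=cloud(cap(n,n[0]+'_hub5'));print(n,'rim',fit(W,631,-108,36,186,196),'flange',fit(W,631,-108,47,153,160));W=W.reshape(-1,3)
    L=W-np.array([631.5,-108,157.]);r=np.hypot(L[:,0],L[:,1]);G=L[(r>36)&(r<41)&(abs(L[:,2])<7)]
    for k in range(3):
        c=np.linalg.lstsq(np.c_[G[:,:2],np.ones(len(G))],G[:,2],rcond=None)[0];e=G[:,2]-np.c_[G[:,:2],np.ones(len(G))]@c;G=G[abs(e)<2*e.std()]
    print(n,c,len(G))
E
```

```text
t 28.15 pos [ 635.3 -107.7  163.4] rot [3.1413 0.0125 1.8407] F [-0.6 -0.3 -0.9] gap 85.8 j [ 0.5   0.58 -0.61  1.59  0.38  1.08  0.06]
tool shift cm [ 0.05 -0.29 -0.16] yawleft 0.009
side rim (array([ 633.5, -108.5]), 33.3, 190.1, 349) flange (array([ 633.2, -110.5]), 42.2, 156.2, 397)
side [ 1.14359469e-02 -6.82085246e-04 -1.09242829e+00] 140
wrist rim (array([ 633.3, -107.8]), 32.7, 191.9, 10843) flange (array([ 633.6, -107.3]), 42.2, 157.9, 6002)
wrist [ 6.05177813e-04 -3.88507476e-04  9.90087681e-01] 2448
```

View pics/w_hub5.png

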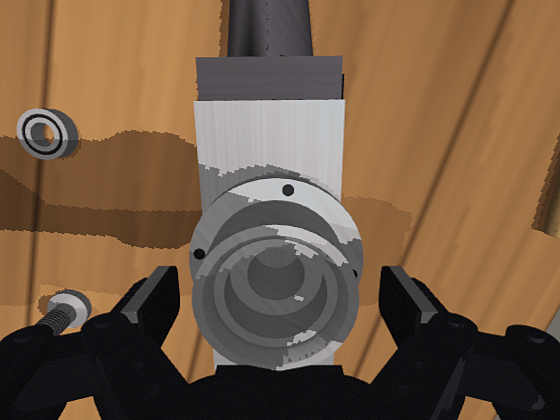

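The hub is released and flat. The wrist fit puts it at (633.4,-107.8), rim at 192 mm. Next, the bearing.

Call:
{"op": "servo_tool", "data": {"increments": "0 0 -0.7 0 1; 0 0 -1.5 0 1; 0 0 -2 0 1; 0 0 -2 0 1; 0 0 -2 0 1; 0 -1 -1 0 1; 0 -2 0 0 1; 0 -2 0 0 1"}}

```text
t: 29.05
tool_pos: [586.8, -118.2, 265.4]
tcp_rot: [3.136, 0.012, 1.844]
contact_force: [-0.3, -0.4, 0.1]
finger_gap: 85.5
```

```bash
python3 go.py 429.7 -110 250 1.85; python3 - <<'E'
from meas import *
for n in ('side','top','wrist'):
    W=cloud(cap(n,n[0]+'_b'));print(n,'ring?hub rim',fit(W,633,-108,36,186,196),'bearing',fit(W,429.7,-110,28,11,22))
E
```

```text
t 29.05 pos [ 586.8 -118.2  265.4] rot [3.1365 0.0125 1.8437] F [-0.3 -0.4  0.1] gap 85.5 j [ 0.6   0.41 -0.66  1.59  0.28  1.22  0.16]
tool shift cm [  5.04 -14.91   1.4 ] yawleft 0.006
side ring?hub rim (array([ 632.6, -108.6]), 33.9, 190.2, 360) bearing (array([ 429.8, -110.7]), 22.3, 14.8, 235)
top ring?hub rim (array([ 634.2, -102. ]), 31.3, 190.9, 116) bearing (array([ 430.7, -109.1]), 20.9, 16.5, 131)
wrist ring?hub rim (array([ 633.5, -107.5]), 32.3, 192.0, 3615) bearing (array([ 429.5, -110.5]), 21.3, 16.6, 954)
```

Bearing is at (430,-110).

Call:
{"op": "servo_tool", "data": {"increments": "0.5 -1.5 0 0 0.6; 0.8 -2 0.5 0 0.5; 0.8 -2 1 0 0.4; 0.8 -2 1.5 0 0.4; 0.8 -2 2 0 0.4; 0.8 -2 2 0 0.4; 0.5 -1.5 2 0 0.4; 0 -0.8 1.5 0 0.4"}}

```text
t: 30.0
tool_pos: [440.9, -106.7, 158.5]
tcp_rot: [3.129, 0.015, 1.844]
contact_force: [0.0, -0.9, 0.2]
finger_gap: 59.9
```

```bash
python3 go.py 430 -110 60 1.85
```

```text
t 30.0 pos [ 440.9 -106.7  158.5] rot [3.1287 0.0153 1.8441] F [ 0.  -0.9  0.2] gap 59.9 j [ 0.72  0.27 -0.69  2.06  0.24  0.87  0.17]
tool shift cm [ 0.13 -1.26  9.84] yawleft 0.006
```

Call:
{"op": "servo_tool", "data": {"increments": "0 -0.4 1 0 0.3; 0 -0.4 1.8 0 0.2; 0 -0.3 2.2 0 0.2; 0 0 2.2 0 0.2; 0 0 2 0 0.2; 0 0 1.3 0 0.2; 0 0 0.6 0 0.2; 0 0 0 0 0.2"}}

```text
t: 30.8
tool_pos: [436.3, -110.2, 43.2]
tcp_rot: [3.125, 0.015, 1.845]
contact_force: [-0.1, -0.3, 0.4]
finger_gap: 51.5
```

```bash
python3 go.py 430 -110 10 1.85; python3 - <<'E'
from h import *
cap('wrist','w6')
E
```

```text
t 30.8 pos [ 436.3 -110.2   43.2] rot [3.1248 0.0152 1.8451] F [-0.1 -0.3  0.4] gap 51.5 j [ 0.61  0.45 -0.57  2.17  0.44  0.61 -0.01]
tool shift cm [ 0.24 -0.66  3.31] yawleft 0.005
```

View pics/w6.png

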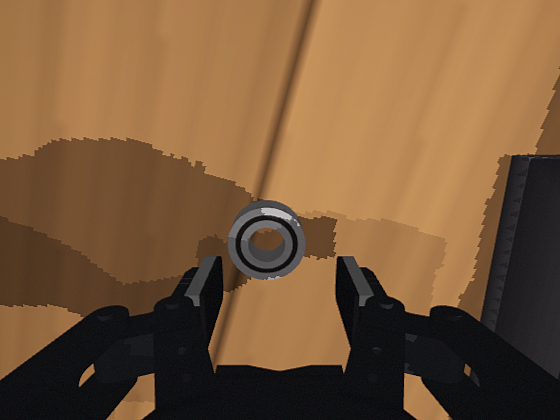

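```bash
python3 - <<'E'
from h import *
W=cloud(pickle.load(open('pics/w6.pkl','rb')))
for reg in ((slice(255,320),slice(185,222)),(slice(255,320),slice(337,375))):
    A=W[reg].reshape(-1,3);A=A[(A[:,2]>25)&(A[:,2]<120)]
    print(np.round(np.percentile(A[:,2],[0,1,5,20]),1), A[A[:,2].argmin()])
for u in (204,212,218,342,348,354): print(u,np.round(W[252:300:4,u,2]))
E
```

```text
[47.5 50.1 53.  59.8] [ 409.32606941 -109.76882023   47.54991443]
[50.6 52.  55.1 62. ] [458.13217242 -93.8766802   50.61427131]
204 [ 0.  1. 56. 60. 64. 67. 70. 73. 76. 80. 82. 83.]
212 [-0. 52. 55. 59. 64. 66. 68. 68. 69. 70. 70. 70.]
218 [ 1. 52. 55. 54. 56. 56. 57. 58. 58. 58. 59. 60.]
342 [ 2. 53. 56. 60. 62. 62. 64. 65. 65. 65. 66. 66.]
348 [ 1. 53. 57. 60. 63. 69. 71. 73. 74. 74. 76. 77.]
354 [ 2.  2. 57. 60. 64. 67. 72. 75. 77. 81. 83. 86.]
```

The bearing is at (267,242) and the fingertips are about 6 mm behind the TCP. I'll grip with the TCP at z≈5, so the tips are about 9.5 mm up.

Call:
{"op": "servo_tool", "data": {"increments": "0.1 -0.4 0 0 0.2; 0.1 -0.3 0.5 0 0.2; 0 -0.1 1 0 0.2; 0 0 1 0 0.2; 0 0 0.6 0 0.2; 0 0 0.3 0 0.2; 0 0 0 0 0.2; 0 0 0 0 0.2"}}

```text
t: 31.65
tool_pos: [429.9, -111.4, 8.3]
tcp_rot: [3.122, 0.018, 1.845]
contact_force: [0.7, -0.0, 0.6]
finger_gap: 51.0
```

```bash
python3 go.py 430 -110 5 1.85
```

```text
t 31.65 pos [ 429.9 -111.4    8.3] rot [3.1216 0.0175 1.8446] F [ 0.7 -0.   0.6] gap 51.0 j [ 0.56  0.5  -0.51  2.21  0.52  0.52 -0.08]
tool shift cm [0.14 0.04 0.33] yawleft 0.005
```

Call:
{"op": "servo_tool", "data": {"increments": "0.1 0 0.2 0 0.2; 0 0 0.15 0 0.2; 0 0 0 0 0.1; 0 0 0 0 -0.1; 0 0 0 0 -0.3; 0 0 0 0 -0.3; 0 0 0 0 -0.3; 0 0 0 0 -0.3"}}

```text
t: 32.45
tool_pos: [430.2, -110.5, 5.6]
tcp_rot: [3.121, 0.019, 1.845]
contact_force: [-0.8, 0.3, -0.6]
finger_gap: 39.9
```

```bash
python3 go.py 430 -110 5 1.85; python3 - <<'E'
from h import *
c=cap('wrist','w7');i=cv2.cvtColor(c['img'],cv2.COLOR_RGB2BGR)[200:380,180:380];cv2.imwrite('pics/w7c.png',cv2.resize(i,None,fx=3,fy=3))
E
```

```text
t 32.45 pos [ 430.2 -110.5    5.6] rot [3.1207 0.0188 1.8446] F [-0.8  0.3 -0.6] gap 39.9 j [ 0.55  0.51 -0.51  2.21  0.52  0.51 -0.08]
tool shift cm [ 0.06 -0.    0.06] yawleft 0.005
```

View pics/w7c.png

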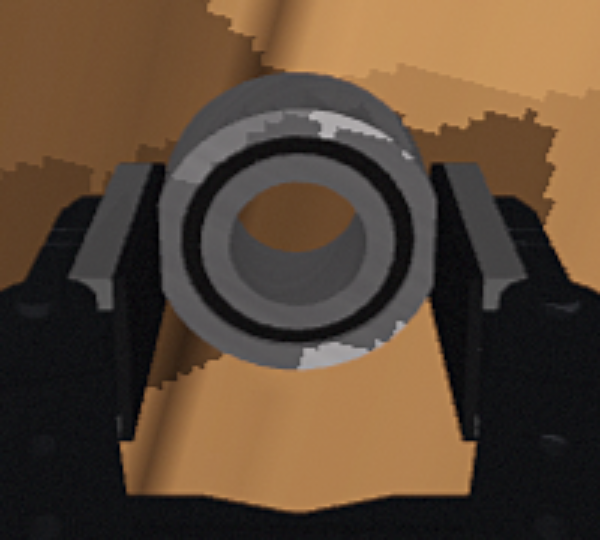

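Call:
{"op": "servo_tool", "data": {"increments": "0 0 -0.5 0 -0.4; 0 0 -1.5 0 -0.4; 0 0 -2.5 0 -0.4; 0 0 -3 0 -0.4; 0 0 -3 0 -0.4; 0 0 -3 0 -0.4; 0 0 -3 0 -0.4; 0 0 -3 0 -0.4"}}

```text
t: 33.3
tool_pos: [421.6, -106.2, 205.4]
tcp_rot: [3.129, 0.012, 1.848]
contact_force: [0.0, 0.6, -1.4]
finger_gap: 39.8
```

```bash
python3 go.py 633.4 -108 240 1.85
```

```text
t 33.3 pos [ 421.6 -106.2  205.4] rot [3.1288 0.0115 1.8479] F [ 0.   0.6 -1.4] gap 39.8 j [ 0.8   0.17 -0.73  2.04  0.15  0.96  0.27]
tool shift cm [-6.01 20.36 -3.13] yawleft 0.002
```

Call:
{"op": "servo_tool", "data": {"increments": "0 0 -1.5 0 -0.4; 0 0.5 -2 0 -0.4; -0.5 1.5 -1 0 -0.4; -0.7 2.3 0 0 -0.4; -0.7 2.3 0 0 -0.4; -0.7 2.3 0 0 -0.4; -0.7 2.3 0 0 -0.4; -0.7 2.3 0 0 -0.4"}}

```text
t: 34.1
tool_pos: [563.5, -107.5, 263.3]
tcp_rot: [3.125, 0.021, 1.847]
contact_force: [0.9, -0.4, -0.8]
finger_gap: 39.3
```

```bash
python3 go.py 633.4 -108 240 1.85
```

```text
t 34.1 pos [ 563.5 -107.5  263.3] rot [3.1249 0.0208 1.8465] F [ 0.9 -0.4 -0.8] gap 39.3 j [ 0.64  0.37 -0.71  1.67  0.28  1.18  0.14]
tool shift cm [-1.9   6.67  2.48] yawleft 0.003
```

Call:
{"op": "servo_tool", "data": {"increments": "-0.3 1.2 0 0 -0.4; -0.3 1.2 0.4 0 -0.4; -0.3 1.2 0.4 0 -0.4; -0.3 1 0.5 0 -0.4; -0.2 0.6 0.5 0 -0.4; 0 0.3 0.2 0 -0.4; 0 0 0 0 -0.4; 0 0 0 0 -0.4"}}

```text
t: 34.9
tool_pos: [624.2, -105.5, 241.6]
tcp_rot: [3.127, 0.018, 1.848]
contact_force: [-0.0, -0.2, -0.6]
finger_gap: 39.8
```

```bash
cat > bmeas.py <<'E'
from meas import *
import sys
for n in ('side','wrist'):
    o=telemetry.get_obs();p=o['tool_pos']
    W=cloud(cap(n,n[0]+sys.argv[1]));A=W.reshape(-1,3)
    print(n,np.round(p,1),'bearing rel',None if (f:=fit(W,p[0],p[1],24,p[2]+5,p[2]+14)) is None else (np.round(f[0]-p[:2],1),f[1:]),'rim',fit(W,633,-108,36,187,195))
E
python3 go.py 633.4 -108 215 1.85; python3 bmeas.py _b2
```

```text
t 34.9 pos [ 624.2 -105.5  241.6] rot [3.1274 0.0178 1.848 ] F [-0.  -0.2 -0.6] gap 39.8 j [ 0.56  0.49 -0.68  1.55  0.34  1.2   0.09]
tool shift cm [-0.45  0.78  2.68] yawleft 0.002
side [ 624.2 -105.5  241.6] bearing rel (array([ 0.5, -1.5]), (23.2, 250.7, 280)) rim (array([ 632.9, -108.2]), 33.6, 190.5, 323)
wrist [ 624.2 -105.5  241.7] bearing rel (array([-0.3,  1.2]), (23.4, 252.8, 5950)) rim (array([ 633.5, -107.2]), 32.0, 192.4, 2361)
```

View pics/w_b2.png

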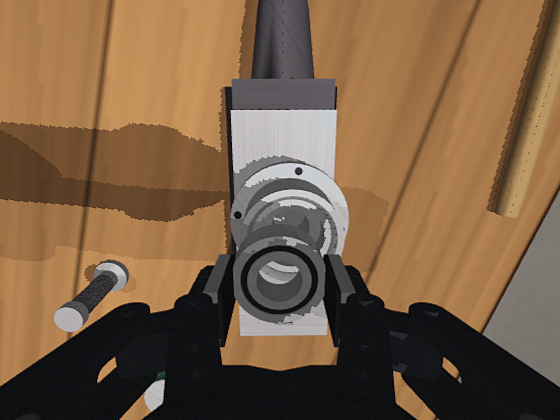

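Call:
{"op": "servo_tool", "data": {"increments": "-0.1 0.3 0.3 0 -0.4; -0.1 0.3 0.6 0 -0.4; -0.1 0.2 0.7 0 -0.4; 0 0 0.6 0 -0.4; 0 0 0.4 0 -0.4; 0 0 0.2 0 -0.4; 0 0 0 0 -0.4; 0 0 0 0 -0.4"}}

```text
t: 35.8
tool_pos: [633.4, -107.2, 211.7]
tcp_rot: [3.127, 0.019, 1.847]
contact_force: [0.3, 0.3, -1.1]
finger_gap: 39.7
```

```bash
python3 go.py 633.4 -107.7 200 1.85; python3 bmeas.py _b3
```

```text
t 35.8 pos [ 633.4 -107.2  211.7] rot [3.1274 0.0186 1.8473] F [ 0.3  0.3 -1.1] gap 39.7 j [ 0.54  0.53 -0.67  1.56  0.37  1.16  0.08]
tool shift cm [-0.03 -0.03  1.17] yawleft 0.003
side [ 633.4 -107.2  211.7] bearing rel (array([ 0.1, -1.4]), (23.0, 220.9, 282)) rim (array([ 632.9, -109.8]), 32.4, 190.6, 214)
wrist [ 633.5 -107.2  211.8] bearing rel (array([-0.4,  1.2]), (23.4, 222.8, 5952)) rim (array([ 633.1, -106.4]), 32.1, 192.5, 2462)
```

Aligned. Lowering slowly to TCP ≈ 191.

Call:
{"op": "servo_tool", "data": {"increments": "0 0 0.3 0 -0.4; 0 0 0.4 0 -0.4; 0 0 0.4 0 -0.4; 0 0 0.3 0 -0.4; 0 0 0.2 0 -0.4; 0 0 0.1 0 -0.4; 0 0 0 0 -0.4; 0 0 0 0 -0.4"}}

```text
t: 36.7
tool_pos: [634.0, -107.5, 193.7]
tcp_rot: [3.127, 0.019, 1.847]
contact_force: [0.4, -0.5, -0.9]
finger_gap: 39.7
```

```bash
python3 go.py 633.4 -107.7 191 1.85
```

```text
t 36.7 pos [ 634.  -107.5  193.7] rot [3.1267 0.0191 1.8473] F [ 0.4 -0.5 -0.9] gap 39.7 j [ 0.54  0.55 -0.66  1.58  0.38  1.12  0.06]
tool shift cm [-0.   -0.06  0.27] yawleft 0.003
```

Call:
{"op": "servo_tool", "data": {"increments": "0 0 0.1 0 -0.4; 0 0 0.1 0 -0.4; 0 0 0.1 0 -0.4; 0 0 0.1 0 -0.4; 0 0 0 0 -0.4; 0 0 0 0 -0.4; 0 0 0 0 -0.4; 0 0 0 0 -0.4"}}

```text
t: 37.5
tool_pos: [634.6, -107.5, 190.6]
tcp_rot: [3.125, 0.02, 1.847]
contact_force: [-0.2, -0.8, 0.5]
finger_gap: 39.4
```

```bash
python3 go.py 633.4 -107.7 191 1.85; python3 bmeas.py _b4; python3 - <<'E'
import cv2
i=cv2.imread('pics/w_b4.png')[180:380,170:390];cv2.imwrite('pics/w_b4c.png',cv2.resize(i,None,fx=3,fy=3))
E
```

```text
t 37.5 pos [ 634.6 -107.5  190.6] rot [3.1252 0.02   1.8471] F [-0.2 -0.8  0.5] gap 39.4 j [ 0.54  0.55 -0.66  1.58  0.38  1.12  0.06]
tool shift cm [ 0.01 -0.12 -0.05] yawleft 0.003
side [ 634.6 -107.5  190.6] bearing rel (array([-0.1, -0.4]), (23.5, 199.6, 270)) rim (array([ 632. , -108.7]), 32.6, 190.7, 258)
wrist [ 634.6 -107.5  190.6] bearing rel (array([-0.3,  1.1]), (23.4, 201.7, 5947)) rim (array([ 633.9, -107.5]), 32.5, 192.6, 4531)
```

View pics/w_b4c.png

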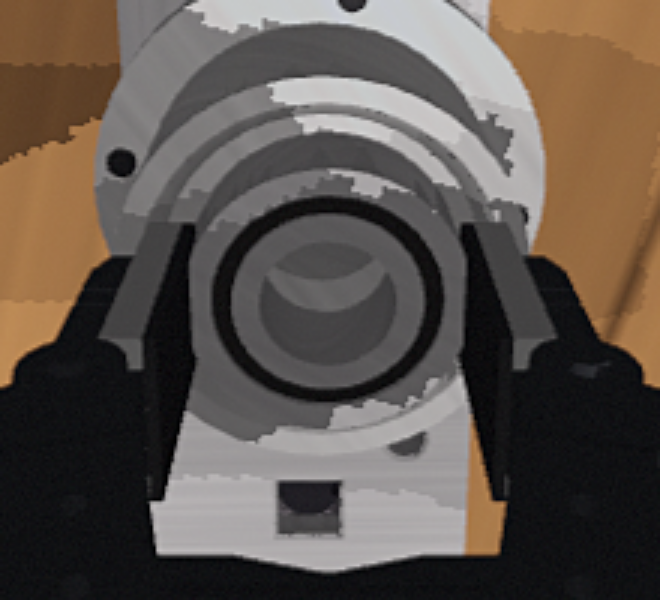

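Bearing top is at about 201 mm, so it is seated. Releasing.

Call:
{"op": "servo_tool", "data": {"increments": "0 0 0 0 0.1; 0 0 0 0 0.3; 0 0 0 0 0.6; 0 0 0 0 0.8; 0 0 -0.3 0 0.8; 0 0 -1 0 0.8; 0 0 -2 0 0.8; 0 0 -2 0 0.8"}}

```text
t: 38.4
tool_pos: [632.2, -106.7, 243.8]
tcp_rot: [3.129, 0.018, 1.848]
contact_force: [0.9, 0.2, 0.3]
finger_gap: 76.7
```

```bash
python3 go.py 462.5 -281.5 280 1.85; python3 - <<'E'
from meas import *
for n in ('side','wrist'):
    W=cloud(cap(n,n[0]+'_b5'));print(n,'rim',fit(W,633.5,-108,36,187,195),'bearing',fit(W,633.5,-108,24,197,205))
    A=W.reshape(-1,3);L=A-[633.5,-108,201];r=np.hypot(L[:,0],L[:,1]);G=L[(r<20)&(abs(L[:,2])<4)]
    print(np.linalg.lstsq(np.c_[G[:,:2],np.ones(len(G))],G[:,2],rcond=None)[0])
E
```

```text
t 38.4 pos [ 632.2 -106.7  243.8] rot [3.1292 0.0177 1.8476] F [0.9 0.2 0.3] gap 76.7 j [ 0.55  0.51 -0.68  1.52  0.34  1.22  0.09]
tool shift cm [-12.24 -21.05  -3.67] yawleft 0.002
side rim (array([ 632.6, -108.7]), 33.4, 190.7, 345) bearing (array([ 634. , -107.9]), 22.8, 199.7, 271)
[ 0.00585558 -0.00164836 -1.28779353]
wrist rim (array([ 633.9, -107.6]), 32.4, 192.4, 3581) bearing (array([ 634.4, -107. ]), 21.3, 201.7, 3033)
[-0.00419802  0.00214951  0.58772288]
```

View pics/w_b5.png

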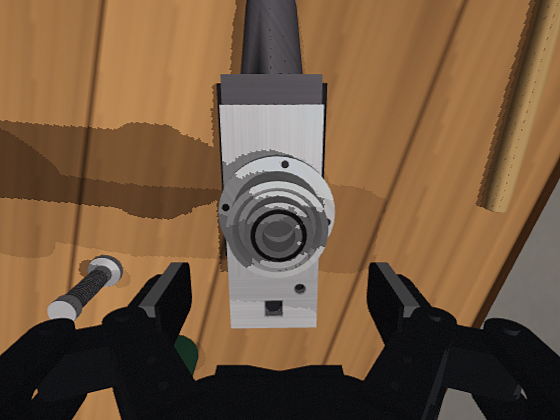

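The bearing is flat and seated at (634.3,-107.4). Now the driver.

Call:
{"op": "servo_tool", "data": {"increments": "0 0 -1.5 0 1; -0.5 -1 -1 0 1; -1.2 -2 0 0 1; -1.2 -2 0 0 1; -1.2 -2 0 0 1; -1.2 -2 0 0 1; -1.2 -2 0 0 1; -1.2 -2 0 0 1"}}

```text
t: 39.3
tool_pos: [523.7, -218.7, 275.3]
tcp_rot: [3.124, 0.02, 1.852]
contact_force: [0.3, -0.2, 0.2]
finger_gap: 85.0
```

```bash
python3 go.py 462.5 -281.5 220 1.85
```

```text
t 39.3 pos [ 523.7 -218.7  275.3] rot [3.124  0.0202 1.852 ] F [ 0.3 -0.2  0.2] gap 85.0 j [ 0.84  0.34 -0.69  1.67  0.24  1.19  0.38]
tool shift cm [-4.23 -7.72  5.48] yawleft -0.002
```

Call:
{"op": "servo_tool", "data": {"increments": "-0.7 -1.3 0 0 0.6; -0.8 -1.5 0.5 0 0.5; -0.8 -1.5 1 0 0.4; -0.8 -1.3 1 0 0.4; -0.5 -0.9 1 0 0.4; -0.2 -0.4 0.8 0 0.4; 0 0 0.4 0 0.4; 0 0 0 0 0.4"}}

```text
t: 40.1
tool_pos: [460.1, -283.1, 227.6]
tcp_rot: [3.127, 0.023, 1.844]
contact_force: [1.3, 1.4, 0.4]
finger_gap: 60.0
```

```bash
python3 go.py 462.5 -281.5 120 1.85; python3 - <<'E'
from meas import *
for n in ('side','top','wrist'):
    W=cloud(cap(n,n[0]+'_d'));print(n,'head',fit(W,462.5,-281.5,22,90,102),'disc',fit(W,462.5,-281.5,26,5,14),'handle',fit(W,462.5,-281.5,18,30,75))
E
```

```text
t 40.1 pos [ 460.1 -283.1  227.6] rot [3.1267 0.023  1.8435] F [1.3 1.4 0.4] gap 60.0 j [ 0.99  0.33 -0.66  1.8   0.24  1.07  0.52]
tool shift cm [ 0.34  0.11 10.76] yawleft 0.006
side head (array([ 461.2, -282.2]), 14.6, 95.1, 232) disc (array([ 461.1, -282.5]), 20.7, 9.6, 236) handle (array([ 461.5, -283.9]), 11.1, 52.8, 182)
top head (array([ 463.8, -280.2]), 14.1, 96.0, 88) disc (array([ 465.9, -278.5]), 25.0, 10.6, 73) handle (array([ 464.1, -275.2]), 10.1, 52.0, 26)
wrist head (array([ 461.5, -281.7]), 14.2, 96.9, 880) disc (array([ 461.6, -281.5]), 20.0, 11.1, 506) handle (array([ 461.1, -279.5]), 11.0, 50.7, 160)
```

View pics/w_d.png

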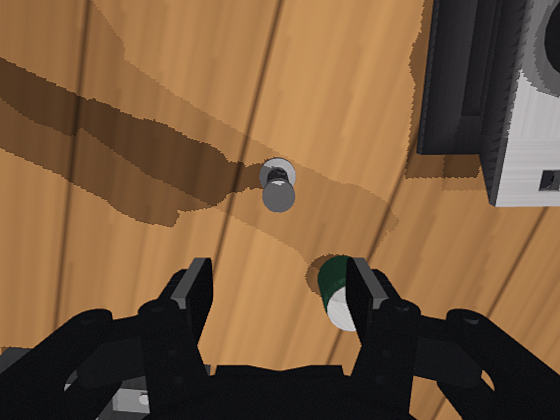

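The driver is at (462,-281.5), with its head at (279,195) in the wrist view. Descending over it.

Call:
{"op": "servo_tool", "data": {"increments": "0.2 0.1 1 0 0.4; 0.1 0.1 1.5 0 0.4; 0 0 2 0 0.4; 0 0 2 0 0.4; 0 0 2 0 0.4; 0 0 1.5 0 0.4; 0 0 0.7 0 0.4; 0 0 0 0 0.4"}}

```text
t: 41.05
tool_pos: [468.7, -277.1, 116.5]
tcp_rot: [3.121, 0.025, 1.851]
contact_force: [0.2, 1.1, 0.4]
finger_gap: 59.9
```

```bash
python3 go.py 462 -281.5 34 1.85
```

```text
t 41.05 pos [ 468.7 -277.1  116.5] rot [3.1213 0.0253 1.851 ] F [0.2 1.1 0.4] gap 59.9 j [ 0.91  0.46 -0.61  1.91  0.36  0.85  0.4 ]
tool shift cm [-0.03 -0.93  8.24] yawleft -0.001
```

Call:
{"op": "servo_tool", "data": {"increments": "-0.1 -0.4 0 0 0.4; -0.1 -0.4 0 0 0.4; 0 0 0.5 0 0.4; 0 0 1 0 0.4; 0 0 1 0 0.4; 0 0 0.7 0 0.4; 0 0 0.3 0 0.4; 0 0 0 0 0.4"}}

```text
t: 41.85
tool_pos: [463.1, -282.9, 80.4]
tcp_rot: [3.119, 0.028, 1.851]
contact_force: [-1.2, -1.2, 0.6]
finger_gap: 59.8
```

```bash
python3 go.py 462 -281.5 34 1.85
```

```text
t 41.85 pos [ 463.1 -282.9   80.4] rot [3.1191 0.028  1.8507] F [-1.2 -1.2  0.6] gap 59.8 j [ 0.9   0.51 -0.58  1.94  0.4   0.77  0.38]
tool shift cm [ 0.3  -0.17  4.63] yawleft -0.001
```

Call:
{"op": "servo_tool", "data": {"increments": "0.1 -0.1 0.4 0 0.4; 0.1 -0.1 0.8 0 0.4; 0.1 0 1 0 0.4; 0 0 1 0 0.4; 0 0 0.8 0 0.4; 0 0 0.4 0 0.4; 0 0 0.1 0 0.4; 0 0 0 0 0.4"}}

```text
t: 42.65
tool_pos: [461.6, -280.9, 30.7]
tcp_rot: [3.119, 0.027, 1.851]
contact_force: [0.4, -0.2, -0.0]
finger_gap: 59.8
```

```bash
python3 go.py 462 -281.5 34 1.85
```

```text
t 42.65 pos [ 461.6 -280.9   30.7] rot [3.1195 0.0271 1.8513] F [ 0.4 -0.2 -0. ] gap 59.8 j [ 0.86  0.58 -0.53  1.98  0.47  0.67  0.32]
tool shift cm [-0.07  0.02 -0.32] yawleft -0.001
```

Call:
{"op": "servo_tool", "data": {"increments": "0 0 -0.25 0 0.4; 0 0 0 0 0.2; 0 0 0 0 0; 0 0 0 0 -0.2; 0 0 0 0 -0.4; 0 0 0 0 -0.6; 0 0 0 0 -0.7; 0 0 0 0 -0.7", "grip_force": 40}}

```text
t: 43.45
tool_pos: [462.0, -281.7, 35.7]
tcp_rot: [3.119, 0.03, 1.851]
contact_force: [-0.1, -0.1, -1.8]
finger_gap: 21.0
```

Call:
{"op": "servo_tool", "data": {"increments": "0 0 0 0 -0.8; 0 0 0 0 -0.8; 0 0 0 0 -0.8; 0 0 -0.2 0 -0.8; 0 0 -0.5 0 -0.8; 0 0 -0.8 0 -0.8; 0 0 -0.5 0 -0.8; 0 0 0 0 -0.8"}}

```text
t: 44.25
tool_pos: [460.4, -280.7, 56.3]
tcp_rot: [3.12, 0.028, 1.851]
contact_force: [-0.1, 0.2, -3.9]
finger_gap: 20.8
```

```bash
python3 go.py 462 -281.5 34 1.85; python3 - <<'E'
from meas import *
s=cap('side','s_d2');cap('wrist','w_d2')
i=cv2.cvtColor(s['img'],cv2.COLOR_RGB2BGR)[260:400,180:320];cv2.imwrite('pics/s_d2c.png',cv2.resize(i,None,fx=4,fy=4,interpolation=cv2.INTER_CUBIC))
E
```

```text
t 44.25 pos [ 460.4 -280.7   56.3] rot [3.1203 0.0277 1.8509] F [-0.1  0.2 -3.9] gap 20.8 j [ 0.88  0.54 -0.56  1.97  0.43  0.72  0.35]
tool shift cm [-0.06  0.08  2.23] yawleft -0.001
```

View pics/s_d2c.png

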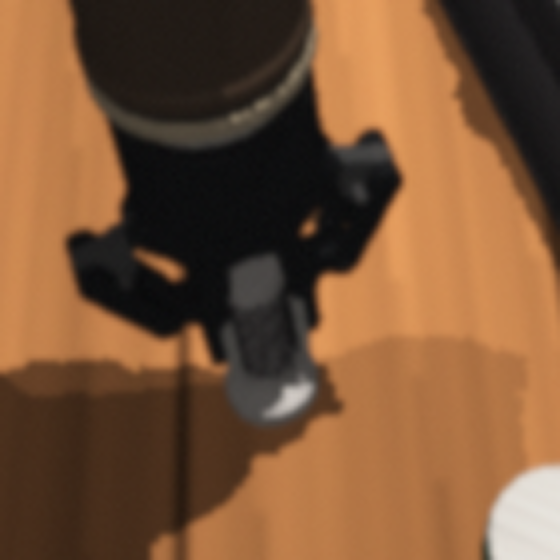

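View pics/w_d2.png

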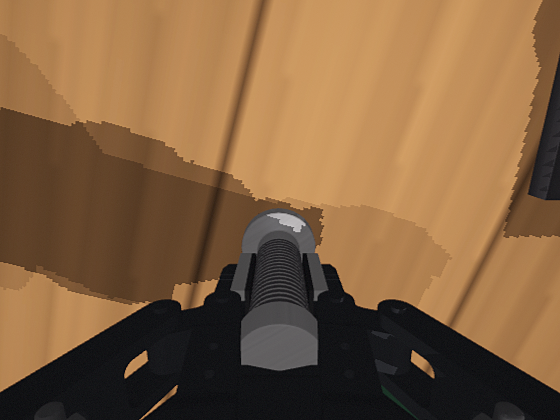

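The driver is held upright. Raising it.

Call:
{"op": "servo_tool", "data": {"increments": "0 0 -1 0 -0.8; 0 0 -2 0 -0.8; 0 0 -2.5 0 -0.8; 0 0 -3 0 -0.8; 0 0 -3 0 -0.8; 0 0 -3 0 -0.8; 0 0 -3 0 -0.8; 0 0 -3 0 -0.8"}}

```text
t: 45.15
tool_pos: [451.1, -273.5, 266.5]
tcp_rot: [3.127, 0.018, 1.854]
contact_force: [-0.0, -1.7, -3.7]
finger_gap: 21.2
```

Call:
{"op": "servo_tool", "data": {"increments": "0 0 -2 0 -0.8; 0.3 0.6 -1.5 0 -0.8; 0.8 1.5 -0.5 0 -0.8; 1 1.8 0 0 -0.8; 1 1.8 0 0 -0.8; 1 1.8 0 0 -0.8; 1 1.8 0 0 -0.8; 1 1.8 0 0 -0.8"}}

```text
t: 45.95
tool_pos: [540.2, -181.5, 318.5]
tcp_rot: [3.124, 0.027, 1.851]
contact_force: [-0.3, 0.6, -3.6]
finger_gap: 21.0
```

```bash
python3 go.py 634.3 -107.5 275 1.85
```

```text
t 45.95 pos [ 540.2 -181.5  318.5] rot [3.124  0.0272 1.8505] F [-0.3  0.6 -3.6] gap 21.0 j [ 0.8   0.32 -0.73  1.6   0.24  1.28  0.31]
tool shift cm [ 4.63 11.01  4.42] yawleft -0.001
```

Call:
{"op": "servo_tool", "data": {"increments": "0.7 1.7 0 0 -0.8; 0.7 1.7 0.3 0 -0.8; 0.7 1.7 0.5 0 -0.8; 0.7 1.7 0.5 0 -0.8; 0.5 1.2 0.5 0 -0.8; 0.3 0.7 0.3 0 -0.8; 0 0.3 0 0 -0.8; 0 0 0 0 -0.8"}}

```text
t: 46.75
tool_pos: [619.1, -115.3, 299.4]
tcp_rot: [3.125, 0.025, 1.857]
contact_force: [-0.4, 0.3, -3.0]
finger_gap: 20.9
```

```bash
python3 go.py 634.3 -107.5 275 1.85; cat > dmeas.py <<'E'
from meas import *
import sys
for n in ('side','wrist'):
    o=telemetry.get_obs();p=o['tool_pos']
    W=cloud(cap(n,n[0]+sys.argv[1]))
    zt=p[2]+60
    f=lambda a:None if a is None else (np.round(a[0]-p[:2],1),a[1:])
    print(n,np.round(p,1),'head rel',f(fit(W,p[0],p[1],24,p[2]+56,p[2]+64)),'disc rel',f(fit(W,p[0],p[1],30,p[2]-30,p[2]-20)),'bearing',fit(W,634.3,-107.5,26,197,205),'rim',fit(W,633.5,-107.5,36,187,194.5))
i=cv2.imread(f'pics/s{sys.argv[1]}.png')[60:270,260:420];cv2.imwrite('pics/crop.png',cv2.resize(i,None,fx=2.8,fy=2.8,interpolation=cv2.INTER_CUBIC))
E
python3 dmeas.py _d3
```

```text
t 46.75 pos [ 619.1 -115.3  299.4] rot [3.1254 0.0248 1.8571] F [-0.4  0.3 -3. ] gap 20.9 j [ 0.6   0.45 -0.72  1.48  0.33  1.31  0.13]
tool shift cm [0.38 1.64 2.46] yawleft -0.007
side [ 619.1 -115.3  299.4] head rel (array([-0.5, -1.4]), (23.4, 358.9, 153)) disc rel (array([-0.8, -1.1]), (20.5, 273.4, 230)) bearing (array([ 634.1, -107.9]), 22.4, 199.7, 277) rim (array([ 632.8, -108.5]), 33.3, 190.6, 332)
wrist [ 618.9 -115.5  299.5] head rel (array([-3.5, 12.4]), (20.1, 360.7, 4107)) disc rel (array([-0.4,  0.9]), (19.9, 275.1, 1901)) bearing (array([ 634.2, -106.6]), 21.1, 201.6, 1452) rim (array([ 633.5, -107.4]), 32.1, 192.4, 1767)
```

View pics/crop.png

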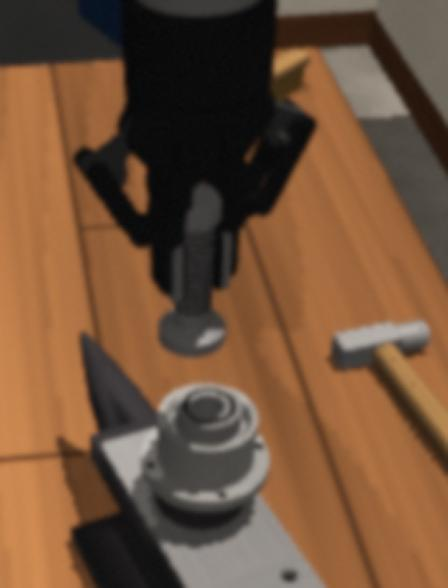

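View pics/w_d3.png

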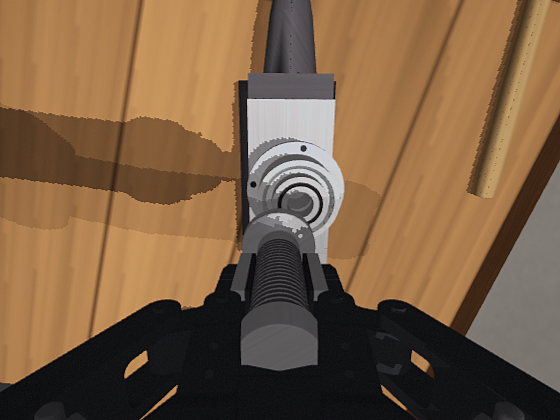

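Call:
{"op": "servo_tool", "data": {"increments": "0.1 0.4 0.3 0 -0.8; 0.1 0.4 0.6 0 -0.8; 0 0.4 0.8 0 -0.8; 0 0.3 0.8 0 -0.8; 0 0.1 0.6 0 -0.8; 0 0 0.3 0 -0.8; 0 0 0 0 -0.8; 0 0 0 0 -0.8"}}

```text
t: 47.65
tool_pos: [634.6, -111.7, 262.3]
tcp_rot: [3.127, 0.026, 1.854]
contact_force: [-0.3, 0.8, -3.4]
finger_gap: 21.3
```

```bash
python3 go.py 634.7 -107.2 245 1.85;python3 dmeas.py _d4
```

```text
t 47.65 pos [ 634.6 -111.7  262.3] rot [3.127  0.0257 1.8536] F [-0.3  0.8 -3.4] gap 21.3 j [ 0.57  0.5  -0.71  1.49  0.36  1.25  0.1 ]
tool shift cm [0.47 0.11 1.72] yawleft -0.004
side [ 634.6 -111.7  262.3] head rel (array([-0.3, -1.7]), (23.6, 321.7, 136)) disc rel (array([-0.7, -1.6]), (20.1, 236.4, 209)) bearing (array([ 633.4, -108.7]), 21.5, 199.7, 203) rim (array([ 632.5, -109.2]), 33.2, 190.6, 345)
wrist [ 634.6 -111.8  262.3] head rel (array([-3.8, 12.4]), (20.1, 323.5, 4097)) disc rel (array([-0.4,  0.8]), (19.9, 238.0, 1901)) bearing (array([ 634. , -106.7]), 20.9, 201.7, 1326) rim (array([ 633.7, -107.5]), 32.3, 192.4, 2199)
```

Call:
{"op": "servo_tool", "data": {"increments": "0.2 0 0.2 0 -0.8; 0.2 0.05 0.4 0 -0.8; 0.1 0 0.4 0 -0.8; 0 0 0.4 0 -0.8; 0 0 0.3 0 -0.8; 0 0 0.1 0 -0.8; 0 0 0 0 -0.8; 0 0 0 0 -0.8"}}

```text
t: 48.55
tool_pos: [634.2, -106.8, 243.4]
tcp_rot: [3.126, 0.027, 1.854]
contact_force: [-1.5, 0.0, -3.3]
finger_gap: 21.0
```

```bash
python3 go.py 634.7 -107.2 236 1.85;python3 dmeas.py _d5
```

```text
t 48.55 pos [ 634.2 -106.8  243.4] rot [3.1258 0.0266 1.8535] F [-1.5  0.  -3.3] gap 21.0 j [ 0.56  0.51 -0.71  1.52  0.37  1.22  0.08]
tool shift cm [-0.03  0.03  0.75] yawleft -0.004
side [ 634.2 -106.8  243.4] head rel (array([-0.1, -0.4]), (23.4, 303.0, 124)) disc rel (array([-1.1, -1.3]), (20.5, 217.3, 201)) bearing (array([ 633.1, -109.6]), 21.1, 199.7, 124) rim (array([ 633. , -109.3]), 32.8, 190.6, 294)
wrist [ 634.2 -106.9  243.5] head rel (array([-3.7, 12.5]), (20.1, 304.7, 4096)) disc rel (array([-0.2,  0.7]), (20.0, 219.2, 1906)) bearing (array([ 633.8, -105.8]), 20.7, 201.7, 494) rim (array([ 633.4, -107.5]), 32.2, 192.4, 2569)
```

View pics/w_d5.png

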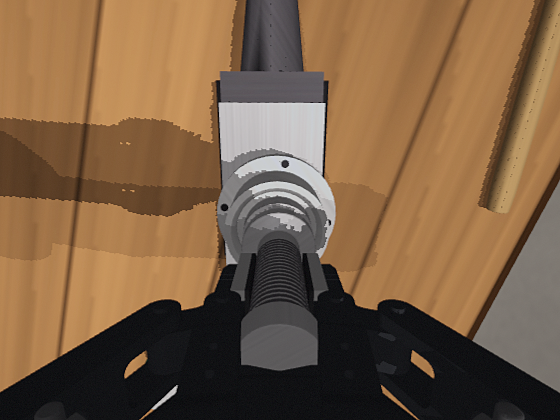

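View pics/crop.png

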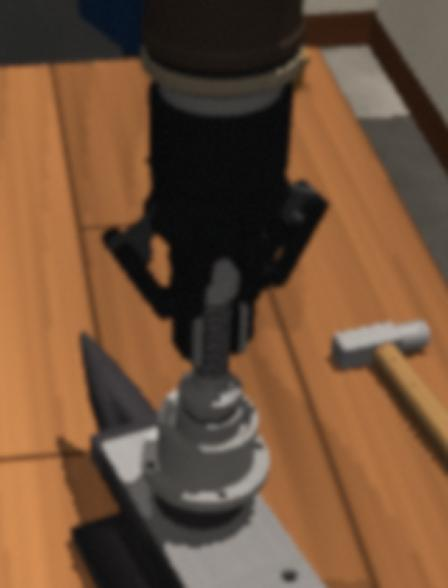

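Centred to about 1 mm. Lowering the last 8 mm.

Call:
{"op": "servo_tool", "data": {"increments": "0 0 0.2 0 -0.8; 0 0 0.2 0 -0.8; 0 0 0.1 0 -0.8; 0 0 0.1 0 -0.8; 0 0 0.1 0 -0.8; 0 0 0 0 -0.8; 0 0 0 0 -0.8; 0 0 0 0 -0.8"}}

```text
t: 49.45
tool_pos: [634.6, -107.0, 236.7]
tcp_rot: [3.125, 0.027, 1.853]
contact_force: [0.5, -0.1, -3.1]
finger_gap: 21.1
```

Call:
{"op": "servo_tool", "data": {"increments": "0 0 0.1 0 -0.8; 0 0 0.1 0 -0.8; 0 0 0 0 -0.8; 0 0 0 0 -0.8; 0 0 0 0 -0.8; 0 0 0 0 -0.8; 0 0 0 0 -0.8; 0 0 0 0 -0.8"}}

```text
t: 50.25
tool_pos: [634.9, -107.0, 236.7]
tcp_rot: [3.124, 0.028, 1.853]
contact_force: [-0.4, 0.1, -1.0]
finger_gap: 21.2
```

```bash
python3 go.py 634.7 -107.2 236 1.85;python3 dmeas.py _d6
```

```text
t 50.25 pos [ 634.9 -107.   236.7] rot [3.1237 0.0284 1.853 ] F [-0.4  0.1 -1. ] gap 21.2 j [ 0.56  0.52 -0.7   1.53  0.38  1.2   0.07]
tool shift cm [-0.01 -0.02  0.07] yawleft -0.003
side [ 634.9 -107.   236.7] head rel (array([ 2.5, -7.5]), (19.9, 296.3, 121)) disc rel (array([-1.2, -1. ]), (20.3, 210.6, 199)) bearing (array([ 633.5, -109.2]), 21.2, 200.5, 96) rim (array([ 633. , -109.4]), 33.0, 190.7, 289)
wrist [ 634.9 -107.   236.7] head rel (array([-3.8, 12.5]), (20.1, 297.9, 4092)) disc rel (array([-0.1,  0.8]), (20.0, 212.4, 1900)) bearing (array([ 634. , -106.5]), 20.9, 201.8, 451) rim (array([ 633.7, -107.5]), 32.2, 192.4, 2727)
```

Call:
{"op": "servo_tool", "data": {"increments": "0 0 0.1 0 -0.8; 0 0 0.15 0 -0.8; 0 0 0.15 0 -0.8; 0 0 0.15 0 -0.8; 0 0 0.15 0 -0.8; 0 0 0.15 0 -0.8; 0 0 0.1 0 -0.8; 0 0 0.1 0 -0.8"}}

```text
t: 51.15
tool_pos: [634.9, -106.9, 236.6]
tcp_rot: [3.121, 0.034, 1.852]
contact_force: [-3.0, -0.2, 7.2]
finger_gap: 21.0
```

```bash
python3 go.py 634.7 -107.2 236 1.85;python3 dmeas.py _d7; python3 - <<'E'
from meas import *
A=cloud(pickle.load(open('pics/w_d7.pkl','rb'))).reshape(-1,3)
L=A-[634.3,-107.2,210.5];r=np.hypot(L[:,0],L[:,1]);G=L[(r>13)&(r<18.5)&(abs(L[:,2])<4)]
print(len(G),np.linalg.lstsq(np.c_[G[:,:2],np.ones(len(G))],G[:,2],rcond=None)[0])
E
```

```text
t 51.15 pos [ 634.9 -106.9  236.6] rot [3.1208 0.0344 1.8519] F [-3.  -0.2  7.2] gap 21.0 j [ 0.56  0.51 -0.7   1.54  0.38  1.2   0.07]
tool shift cm [-0.02 -0.03  0.06] yawleft -0.002
side [ 634.9 -106.9  236.6] head rel (array([ 2.8, -9.5]), (20.6, 296.2, 126)) disc rel (array([-1.7, -2. ]), (21.1, 210.8, 199)) bearing (array([ 632.7, -109.7]), 21.5, 200.7, 97) rim (array([ 633.3, -109.3]), 32.9, 190.6, 299)
wrist [ 634.9 -106.9  236.6] head rel (array([-3.7, 13.2]), (19.7, 297.9, 4050)) disc rel (array([-0.2,  0.6]), (19.9, 212.3, 1907)) bearing (array([ 633.7, -106.4]), 21.0, 201.7, 456) rim (array([ 633.8, -107.5]), 32.3, 192.4, 2746)
1039 [ 0.03194644 -0.01582232  2.19480721]
```

View pics/crop.png

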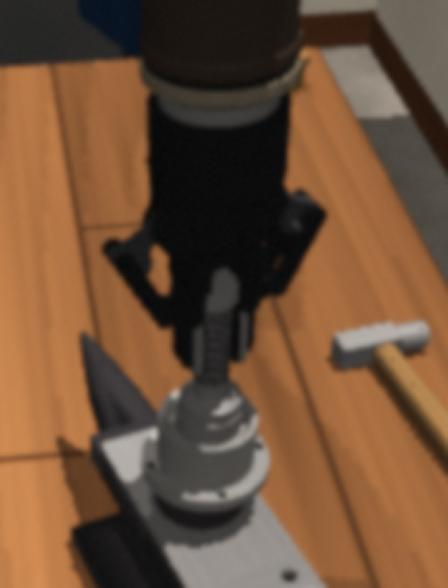

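The driver is in contact but tilted about 35 mrad in the grip, well within its tipping stability. I'll relieve the press and open slowly.

Call:
{"op": "servo_tool", "data": {"increments": "0 0 0 0 -0.8; 0 0 0 0 -0.6; 0 0 0 0 -0.4; 0 0 0 0 -0.3; 0 0 0 0 -0.2; 0 0 0 0 0; 0 0 0 0 0.2; 0 0 0 0 0.3", "grip_force": 20}}

```text
t: 52.05
tool_pos: [636.1, -106.8, 236.7]
tcp_rot: [3.118, 0.035, 1.852]
contact_force: [-1.2, -0.2, 0.0]
finger_gap: 55.7
```

```bash
python3 go.py 634.7 -107.2 236 1.85;python3 dmeas.py _d8; python3 - <<'E'
from meas import *
A=cloud(pickle.load(open('pics/w_d8.pkl','rb'))).reshape(-1,3)
L=A-[634.3,-107.2,210.5];r=np.hypot(L[:,0],L[:,1]);G=L[(r>13)&(r<18.5)&(abs(L[:,2])<4)]
print(len(G),np.linalg.lstsq(np.c_[G[:,:2],np.ones(len(G))],G[:,2],rcond=None)[0])
E
```

```text
t 52.05 pos [ 636.1 -106.8  236.7] rot [3.1182 0.0348 1.852 ] F [-1.2 -0.2  0. ] gap 55.7 j [ 0.56  0.51 -0.7   1.54  0.38  1.19  0.07]
tool shift cm [ 0.   -0.15  0.07] yawleft -0.002
side [ 636.1 -106.8  236.7] head rel (array([ 4.2, -3.8]), (19.0, 295.9, 136)) disc rel (array([-1.9, -2.1]), (20.3, 210.5, 196)) bearing (array([ 632.6, -110.1]), 21.3, 200.5, 99) rim (array([ 632.7, -109.1]), 32.8, 190.5, 296)
wrist [ 636.1 -106.7  236.8] head rel (array([-1.3,  1.7]), (13.8, 297.8, 3887)) disc rel (array([-1.2,  0.5]), (20.1, 212.2, 2211)) bearing (array([ 633.7, -106.5]), 21.0, 201.7, 450) rim (array([ 633.6, -107.5]), 32.3, 192.5, 3109)
1263 [0.01805708 0.01065389 1.79227784]
```

View pics/w_d8.png

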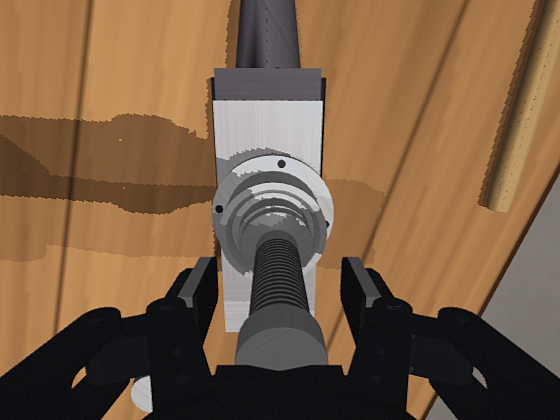

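The driver stands free with its head at (634.8,-105). Withdrawing straight up with the jaws wide.

Call:
{"op": "servo_tool", "data": {"increments": "0 0 0 0 0.7; 0 0 0 0 1; 0 -0.05 -0.5 0 1; 0 0 -1 0 1; 0 0 -1.5 0 1; 0 0 -1.5 0 1; 0 0 -1.5 0 1; 0 0 -1.5 0 1"}}

```text
t: 52.95
tool_pos: [632.6, -104.6, 317.7]
tcp_rot: [3.119, 0.034, 1.852]
contact_force: [0.1, -0.8, -0.3]
finger_gap: 85.6
```

Call:
{"op": "servo_tool", "data": {"increments": "0 0 -1.5 0 1; 0 0 -1.5 0 1; 0 0 -1.5 0 1; 0 0 -1.5 0 1; 0 0 -1 0 1; -1 0 -0.5 0 1; -2 0 0 0 1; -2 0 0 0 1"}}

```text
t: 53.75
tool_pos: [645.2, -149.3, 411.5]
tcp_rot: [3.106, 0.04, 1.857]
contact_force: [0.5, 0.5, -0.1]
finger_gap: 85.3
```

Call:
{"op": "servo_tool", "data": {"increments": "-2 0 0 0 1; -2 0 0 0 1; -1.5 0 0 0 1; -0.8 0 0 0 1; 0 0 0 0 1; 0 0 0 0 1; 0 0 0 0 1; 0 0 0 0 1"}}

```text
t: 54.55
tool_pos: [663.4, -223.7, 407.6]
tcp_rot: [3.114, 0.037, 1.848]
contact_force: [-0.2, 0.4, 1.0]
finger_gap: 85.5
```

```bash
python3 go.py 634.7 -107.2 236 1.85; python3 - <<'E'
from meas import *
for n in ('side','top','wrist'):
    W=cloud(cap(n,n[0]+'_f'))
    print(n,'head',fit(W,634.5,-107,20,292,302),'disc',fit(W,634.5,-107,24,206,214),'bear',fit(W,634.5,-107,24,198,204),'rim',fit(W,633.5,-107.5,36,187,195),'ring',fit(W,632.5,-108,36,122,146),'tin',fit(W,570,-382,36,63,76),'big',fit(W,450,85,36,12,24))
i=cv2.imread('pics/s_f.png')[60:320,240:440];cv2.imwrite('pics/crop.png',cv2.resize(i,None,fx=2.3,fy=2.3,interpolation=cv2.INTER_CUBIC))
E
```

```text
t 54.55 pos [ 663.4 -223.7  407.6] rot [3.1138 0.0368 1.8484] F [-0.2  0.4  1. ] gap 85.5 j [ 0.63  0.53 -0.68  1.11  0.35  1.57  0.31]
tool shift cm [12.62 -0.03 16.72] yawleft 0.002
side head (array([ 634.2, -108.2]), 14.7, 296.0, 170) disc (array([ 633.6, -108.5]), 20.5, 210.2, 189) bear (array([ 632.8, -109.4]), 21.3, 200.8, 81) rim (array([ 632.9, -109. ]), 32.6, 190.5, 299) ring (array([ 628.5, -116.7]), 29.2, 128.0, 137) tin (array([ 569.8, -382.1]), 27.7, 69.2, 1051) big (array([449.7,  83.3]), 32.8, 15.4, 358)
top head (array([ 636. , -105.4]), 13.9, 297.4, 121) disc (array([ 636. , -105.3]), 19.9, 211.5, 84) bear (array([ 633.6, -105.1]), 20.6, 202.0, 24) rim (array([ 634.5, -105.9]), 32.0, 191.8, 169) ring None tin (array([ 572.6, -378.1]), 29.0, 70.3, 308) big (array([451.3,  85.8]), 30.9, 17.4, 305)
wrist head (array([ 634.8, -106.7]), 14.1, 297.8, 1554) disc (array([ 634.9, -107. ]), 19.8, 212.0, 621) bear (array([ 633.7, -107.6]), 21.0, 201.9, 134) rim (array([ 633.3, -107.8]), 31.9, 192.3, 1177) ring None tin (array([ 571.4, -381.3]), 28.4, 70.9, 1005) big None
```

View pics/crop.png

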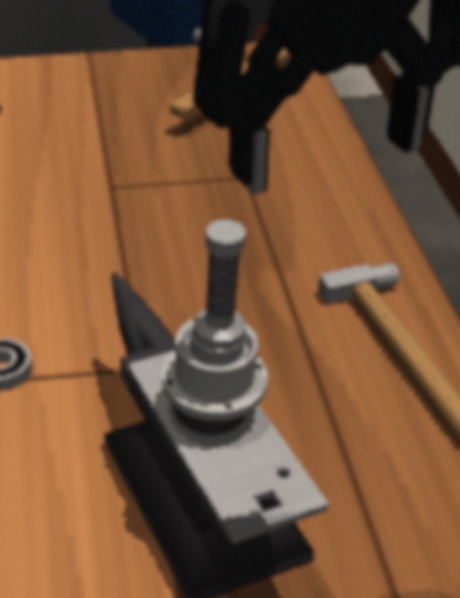

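View pics/w_f.png

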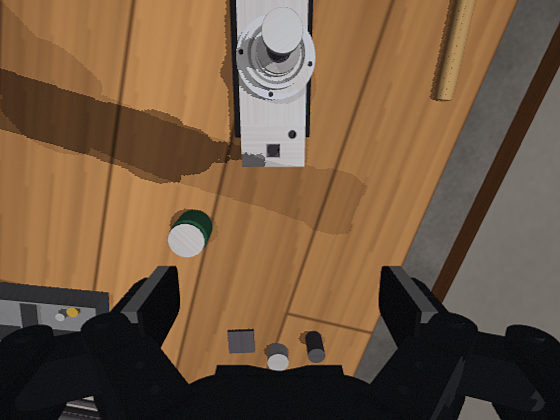

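The stack stands complete and upright: driver head at (634.8,-106.7), disc at (634.9,-107.0), hub rim at (633.3,-107.8). The tin and large bearing haven't moved. Handing in.

```bash
python3 -c "
from plant import job;print(job.close_job())"
```

```text
the job is handed in; nothing more can be done
None
```

The stack is built on the anvil in the order asked: ring, then hub, small bearing and driver. I set each part down under force feedback, released it, backed the arm clear, and handed the job in at about 55 s. No verdict was reported.

**Last checks (wrist camera, mm):**

| Part | Measured | Expected or compared with |
|---|---|---|
| Hub rim | (633.3, -107.8), top 192.3 | 192 |
| Bearing, measured right after release | (634.4, -107.0), top 201.7 | 201 |
| Driver disc | (634.9, -107.0) | within about 2 of the hub axis |
| Driver head | (634.8, -106.7), top 297.8 | 297; in line with the disc, so upright |

- **Bystanders:** by the side and top cameras, the tin and large bearing are where they started, to within about 2 mm.
- **Camera disagreement:** the side and top views differ from the wrist by 1 to 3 mm in y, in line with the offset seen throughout.
- **Ring not rechecked:** once the hub was on, the ring was mostly hidden and no fit to it was usable. It was last measured at about (631, -108) before the hub went on. The hub moved about 2 mm while being pressed and released, so the ring may have shifted slightly too.
- **Tool tilt:** the tool drifted by up to about 40 mrad on some moves. The hub and driver therefore touched down tilted by 30 to 38 mrad and settled flat when the fingers opened.

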